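# Seat the curing lamp against the stop of its V-groove stand

## Task

Take the red pen lamp from its rest and lay it in the V-groove of the curing stand, on the open part in front of the bridge, with its amber lens towards the stop pin. Then push it gently along the groove, under the spring hold-down, until the lens bears on the red-tipped stop pin; keep it lightly pressed there for about half a second and leave it touching the pin. Do not ram the lens, and leave the glue bottle, the battery and the spool where they are.

Things in the scene. Friction and masses are not known exactly. Their poses are not given: they have to be found in the camera images.
- lamp: pen lamp for curing glue: round rod 26 mm in diameter, 110 mm long over its two domed (hemispherical) ends, about 90 g; black tail, red body, steel collar, amber lens dome. Origin at its centre, x axis along the rod to the lens. At the start it lies level in its rest, axis 45 mm above the table.
- lens (a point): the tip of the lamp's amber lens dome, 55 mm from the lamp's centre along +x of the lamp
- tail (a point): the tip of the lamp's domed black tail, 55 mm from the lamp's centre along -x of the lamp
- rest: the lamp's rest, fixed: black foot 90 x 60 mm, 10 mm thick, with a grey groove 70 mm long along its x axis, 20 mm wide overall and so narrower than the lamp: fingers may reach down on both sides of lamp and groove to 15 mm above the table. Origin at the centre of its underside, 3 mm above the table (on the mat).
- stand: curing stand, fixed: grey base plate 80 mm wide, 10 mm thick, from x = -120 to +200 mm, with an aluminium V-groove rail along its x axis from x = -110 to +110 mm, 20 mm wide overall (fingers can straddle it, down to the base plate). Origin on its underside, z up, +x towards the stop and the upright phone at its end. To load, lay the lamp with its centre at x = -70 to -25 mm.
- groove (a point): the point at the stand's x = 0 on the groove line, 55 mm above the stand's underside: a lamp lying in the groove has its axis on this line (along the stand's x axis). The top edges of the groove are 10 mm below the line.
- shoe (a point): bottom of the white spring hold-down shoe on the groove line's top side, at the stand's x = +45 mm, carried by a dark steel bridge (14 mm long, 68 mm wide, top 31 mm over the groove line; red knob up to 47 mm over it). The lamp's dome lifts it 2.5 mm as it is pushed under; then the lamp slides with a steady friction of roughly 2 to 8 N, differing from time to time, and stays where it is left.
- carriage: blue carriage of the stop, 36 mm wide, 60 mm tall, fixed on the rail, its place differing each time; origin under the groove line, 3 mm above the table, axes as the stand's. Its face towards the lamp is at its x = +12 mm; only this block is measured, not the pin it carries. The pin's tip face lies at the carriage's x between +8 and -16 mm, so the lens meets it somewhere there.
- pin_hole (a point): point on the carriage's face (x = +12 mm), on the groove line, where the stop pin comes out: brass, with a red rubber tip 12 mm in diameter, pointing at the lamp. It is screwed out by 4 to 28 mm, unmeasured, so feel for it. The tip yields 1 mm per 8 N. A proper seating is a push of 3 to 7 N on the pin over and above the groove's friction; more than 10 N on it is ramming.
- glue: small white glue bottle 28 mm in diameter, 75 mm tall, standing; origin at the centre of its underside; leave alone
- battery: flat black phone battery 62 x 44 x 5 mm, lying; origin at the centre of its underside; leave alone
- spool: copper-coloured spool 48 mm in diameter, 30 mm high; origin at the centre of its underside; leave alone
Mind the look-alikes: they are no part of the job. There is more than one size of the lamp; the job needs the middle-sized.

How it is judged:
By the outcome, as a careful person would: the job done as asked, in the order asked, and still so for the second after the job is handed in, with the robot touching nothing.
It also fails if it takes over 72 s, if anything falls off the work surface, if the arm or the gripper's body presses on something with over 40 N, if the wrist force passes 120 N, or if a joint passes its speed limit or range.

## Robot

A 6-joint arm with a two-finger parallel gripper is mounted at the origin on the work surface. World frame = base frame: x ahead of the robot, y to its left, z up, the work surface at z = 0. Lengths are in m, angles in rad, forces in N, time in s.
With the tool pointing down it reaches from about 0.35 to 0.975 m from the base axis. Payload 4.9 kg.
Tool frame: the origin (TCP) lies midway between the tips of the shut fingers; the grasp point (between the pads) lies 19 mm behind it (manip.pinch_z is the x of the grasp point in the tool frame, in m); x points along the fingers, y is the direction in which the jaws open and shut, and the axes are right-handed (so a half turn about x gives the same grasp; the last joint's range is limited). The gripper opens to 85 mm and grips with 20 to 120 N. Pads are 22 mm wide; open, the fingers measure 114 mm over their backs; the gripper's body (76 mm by 85 mm) begins 54 mm behind the grasp point. The pads swing forward as they close: fully open they stand 13 mm farther back than shut.
Start: joints at [-1.266, 0.053, 1.613, -0, 1.476, -0.119], TCP at [0.257, -0.57, 0.192] pointing down, gripper open.
Joint ranges: [-3.01, 3.01], [-1.01, 2.22], [0.06, 2.58], [-1.02, 4.17], [0.09, 2.62], [-3.14, 3.14]. Speed limits (rad/s): [2.57, 2.57, 3.14, 3.14, 3.14, 3.14].

## Interface

Orientations are given as a unit quaternion [w, x, y, z].
In Python, from plant import sensors, cams, workorder, manip gives the robot as it stands.
- The arm moves only by the tool drive_tool, never from a script. Its argument "series" is a list of rows, each an object of numbers: "x", "y", "z": the shift along the tool's x, y, z in units of 25 mm (1.0 is 25 mm); "ax", "ay", "az": the turn, a rotation vector about the tool's x, y, z in units of 5 degrees (1.0 is 5 degrees). A call has 1 to 5 rows; each row is the pose to reach, as a shift and turn from the pose commanded when the call began, along the tool's axes at that moment; what a row does not reach only later rows make up. A row lasts 1/12 s, in which the tool goes at most 41.7 mm and 7.16 degrees, less where a joint would pass 70% of its speed; a pose out of reach is approached as far as the arm can. A call with a gripper value outside its range is refused whole. "hand" is the opening, from 0 (shut) to 1 (fully open), set as the call begins (left out, the last holds). The fingers move at their own pace and stop on an object; the grip force is fixed at half the most. Time passes only in rows, so rows that repeat a pose let the fingers close. It gives the time, the measured TCP pose, the force and the opening at its end, in the units of the state.
- sensors.state(): the state, without advancing time (a new reading comes with each control period).
- cams.grab_frame(name): name is "scene" or "top"; returns a dict with "img" (384x512x3 uint8, blue, green, red), "camera_matrix" (3x3 intrinsics, pixels), "cam_to_world" (4x4, takes a point from camera to world coordinates). Camera axes: x right, y down, z forward; pixel columns grow to the right and rows downward; lengths in m; the calibration is good to about 2 mm. A picture is of the moment at which its call begins. There is no depth.
- workorder.job_done(): hands the job in, once; it reports no verdict.
The state is a dict: "time": time; "joint_pos": joint angles; "joint_vel": joint speeds; "joint_efforts": joint torques, N m; "tool_pos": TCP position; "tool_rot": TCP orientation; "contact_force": force on the tool from outside, world axes, zero at the start; "ft_torque": the same for the moment, N m; "gripper_width": opening from 0.0 (shut) to 1.0 (fully open).
Only numpy, scipy, OpenCV 4.12 (cv2) and the standard library are available. Lean on these libraries where they do the work, as an engineer would, in place of code of your own. Each camera call takes 0.05 s, during which the arm holds its last target.

## Working session

There is one attempt and no reset: what is moved stays moved. The work goes in short steps, Python scripts to look and compute and a tool call to move; the robot and the scene stay as the last step left them, time stands still between calls to the robot, and variables do not carry over. Pictures are saved under pics/ and viewed, and the job is handed in when it is done.

Besides the shell and the picture viewer there is one more tool, called after ">>>" as name(argument=value, ...) on one line, values as JSON. drive_tool: Moves the arm, as the interface text tells. Its arguments: {"type":"object","properties":{"series":{"type":"array","items":{"type":"object","properties":{"x":{"type":"number"},"y":{"type":"number"},"z":{"type":"number"},"ax":{"type":"number"},"ay":{"type":"number"},"az":{"type":"number"}}}},"hand":{"type":"number"}},"required":["series"]}

```bash
mkdir -p pics; ls
python3 - <<'E'
from plant import sensors, cams, manip
import cv2,json,numpy as np
print(sensors.state(), manip.pinch_z)
for n in("scene","top"):
    f=cams.grab_frame(n); cv2.imwrite(f"pics/{n}0.png",f["img"]); print(n,f["camera_matrix"],f["cam_to_world"])
    np.savez(f"pics/{n}0.npz",**f)
E
```

```text
pics
{'time': 0.0, 'joint_pos': array([-1.26601208e+00,  5.33419329e-02,  1.61433631e+00, -3.64908685e-06,
        1.47600041e+00, -1.18996868e-01]), 'joint_vel': array([-0.00064736, -0.0010944 ,  0.00031471, -0.00157001,  0.00044374,
        0.00169028]), 'joint_efforts': array([ 7.21324377e-04, -3.93685341e+01, -3.70173061e+01, -1.44843816e-04,
        6.96506948e-03, -1.05076012e-06]), 'tool_pos': array([ 0.25678898, -0.56901819,  0.19084709]), 'tool_rot': array([-0.14797643, -0.69122229, -0.14944486,  0.69136167]), 'contact_force': array([0.05818063, 0.11169345, 0.43405713]), 'ft_torque': array([ 0.00548443,  0.04580038, -0.00238933]), 'gripper_width': 1.002885909051571} -0.0187
scene [[372.74107085   0.         250.65159694]
 [  0.         372.74107085 188.1824565 ]
 [  0.           0.           1.        ]] [[-0.18391372  0.59942567 -0.77901516  1.41678341]
 [ 0.98289948  0.11955594 -0.1400535  -0.00986919]
 [ 0.00918423 -0.79145135 -0.61116316  0.72861313]
 [ 0.          0.          0.          1.        ]]
top [[424.12595784   0.         252.66530507]
 [  0.         424.12595784 186.93037154]
 [  0.           0.           1.        ]] [[ 0.01385197 -0.99355734  0.11248083  0.44468996]
 [-0.99968117 -0.01613604 -0.01942141 -0.15728287]
 [ 0.02111128 -0.11217594 -0.99346408  1.16826472]
 [ 0.          0.          0.          1.        ]]
```

View pics/scene0.png

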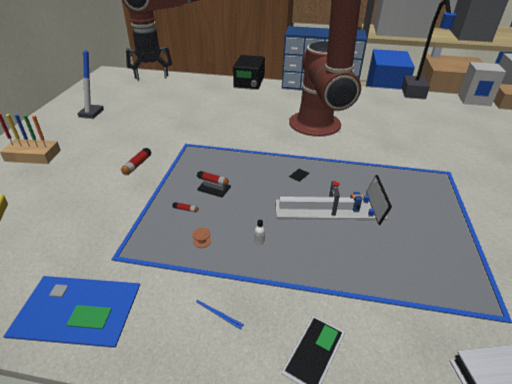

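View pics/top0.png

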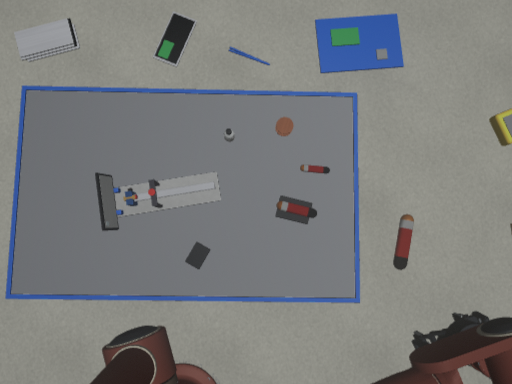

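Run:
```python
import cv2,numpy as np
t=cv2.imread("pics/top0.png")
a=cv2.resize(t[160:240,85:235],None,fx=5,fy=5,interpolation=cv2.INTER_CUBIC);cv2.imwrite("pics/a.png",a)
b=cv2.resize(t[150:240,260:340],None,fx=6,fy=6,interpolation=cv2.INTER_CUBIC);cv2.imwrite("pics/b.png",b)
s=cv2.imread("pics/scene0.png")
c=cv2.resize(s[165:235,265:405],None,fx=5,fy=5,interpolation=cv2.INTER_CUBIC);cv2.imwrite("pics/c.png",c)
```

```text
(no output)
```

View pics/a.png

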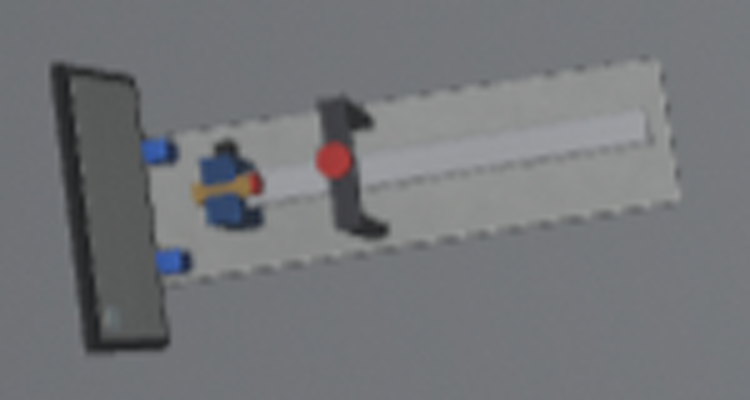

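View pics/b.png

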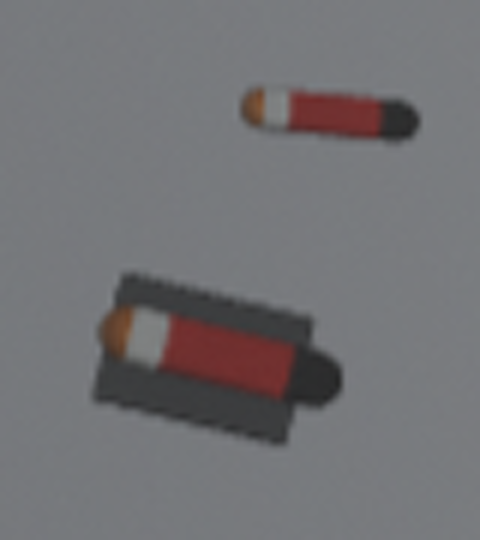

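View pics/c.png

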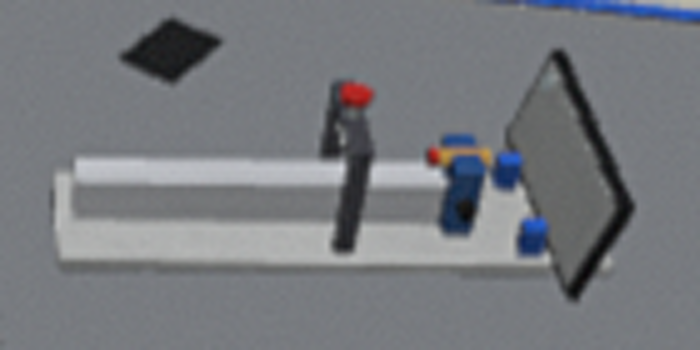

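```bash
cat > h.py <<'E'
import cv2,numpy as np
from plant import cams
def load(n):
    f=np.load(f"pics/{n}.npz"); return f["img"],f["camera_matrix"],f["cam_to_world"]
def snap(n,name):
    f=cams.grab_frame(n); np.savez(f"pics/{name}.npz",**f); cv2.imwrite(f"pics/{name}.png",f["img"]); return f["img"],f["camera_matrix"],f["cam_to_world"]
def ray(p,K,T):
    d=T[:3,:3]@np.linalg.inv(K)@np.array([p[0],p[1],1.]); return T[:3,3],d
def plane(p,z,K,T):
    o,d=ray(p,K,T); return o+d*(z-o[2])/d[2]
def tri(p1,c1,p2,c2):
    o1,d1=ray(p1,*c1);o2,d2=ray(p2,*c2);d1/=np.linalg.norm(d1);d2/=np.linalg.norm(d2)
    s=np.linalg.lstsq(np.c_[d1,-d2],o2-o1,rcond=None)[0]
    a,b=o1+s[0]*d1,o2+s[1]*d2
    return (a+b)/2,np.linalg.norm(a-b)
def pix(W,K,T):
    c=T[:3,:3].T@(np.asarray(W)-T[:3,3]); q=K@c; return q[:2]/q[2]
def blobs(m,off=(0,0),amin=4):
    n,l,s,c=cv2.connectedComponentsWithStats(m.astype(np.uint8))
    return [(c[i]+off,s[i,4],l==i) for i in range(1,n) if s[i,4]>=amin]
E
python3 - <<'E'
from h import *
for n,x0,x1,y0,y1 in(("top0",85,235,160,240),("top0",265,325,190,230),("scene0",190,235,165,200),("scene0",270,405,165,235)):
    im,K,T=load(n); r=im[y0:y1,x0:x1].astype(int); hsv=cv2.cvtColor(im,cv2.COLOR_BGR2HSV)[y0:y1,x0:x1].astype(int)
    b,g,R=r[...,0],r[...,1],r[...,2]
    print(n,x0)
    for nm,m in(("red",(R>90)&(g<70)&(b<80)),("amber",(R>110)&(g>70)&(b<80)),("blue",(b>R+50)),("dark",(r.max(2)<60)),("bright",r.min(2)>135),("vbright",r.min(2)>165)):
        for c,a,_ in blobs(m,(x0,y0),6): print(nm,np.round(c,1),a, np.round(plane(c,.045,K,T),3) )
im,K,T=load("top0"); print(im[175:205:2,200,1], im[195,205:230,1])
E
```

```text
top0 85
red [151.7 191.6] 39 [0.555 0.088 0.045]
red [135.6 196.3] 7 [0.542 0.13  0.045]
amber [132.2 196.8] 16 [0.54  0.139 0.045]
amber [124.8 198.2] 6 [0.537 0.158 0.045]
blue [115.7 189.7] 21 [0.559 0.183 0.045]
blue [128.4 193.6] 23 [0.549 0.149 0.045]
blue [129.6 201.3] 26 [0.528 0.145 0.045]
blue [118.3 211.8] 24 [0.5   0.173 0.045]
dark [101.6 204.2] 189 [0.52  0.218 0.045]
dark [155.6 183.1] 17 [0.578 0.079 0.045]
dark [158.3 205.1] 16 [0.52  0.069 0.045]
bright [188.4 190. ] 1602 [ 0.561 -0.009  0.045]
bright [135.6 199.6] 617 [0.533 0.13  0.045]
top0 265
red [278.8 204.6] 10 [ 0.526 -0.249  0.045]
red [297.6 208.9] 174 [ 0.515 -0.299  0.045]
dark [311.2 212.7] 69 [ 0.506 -0.336  0.045]
scene0 190
red [210.2 176.6] 105 [ 0.512 -0.301  0.045]
red [225.3 181.7] 6 [ 0.528 -0.249  0.045]
amber [224.7 179.8] 12 [ 0.52  -0.253  0.045]
dark [199.5 174.3] 32 [ 0.507 -0.337  0.045]
dark [214.  189.7] 215 [ 0.574 -0.272  0.045]
bright [220.9 178.9] 22 [ 0.517 -0.266  0.045]
scene0 270
red [335.5 183.7] 24 [0.473 0.084 0.045]
red [351.2 196.2] 6 [0.525 0.13  0.045]
amber [353.3 195.9]
[... 272 characters left out ...]
0.045]
dark [383.5 201.2] 138 [0.531 0.221 0.045]
dark [331.1 191.3] 18 [0.513 0.071 0.045]
dark [335. 205.] 64 [0.575 0.083 0.045]
dark [357.6 206.7] 17 [0.571 0.146 0.045]
bright [399.1 165.2] 17 [0.329 0.289 0.045]
bright [318.1 208.5] 1143 [0.6   0.036 0.045]
bright [345.5 199.7] 81 [0.545 0.113 0.045]
vbright [401. 165.] 7 [0.326 0.295 0.045]
vbright [306.8 198.9] 243 [0.564 0.002 0.045]
vbright [345.5 199.6] 53 [0.545 0.113 0.045]
vbright [302.4 212.2] 395 [ 0.624 -0.006  0.045]
vbright [354.1 211.9] 253 [0.595 0.136 0.045]
[146 145 146 146 147 156 155 152 133 145 146 146 145 145 114] [144 145 144 146 145 145 144 144 145 144 145 147 146 145 145 110 118 121
 121 120 120 121 119 120 120]
```

Run:
```python
from h import *
im,K,T=load("top0"); C=(K,T)
g=cv2.GaussianBlur(im[...,1],(1,1),0).astype(float)
# base: edge points along columns (subpixel crossing 133) for cols 165..212
def cross(v,t,i0,step):
    i=i0
    while v[i]>t:i+=step
    return i-step*( (t-v[i])/(v[i-step]-v[i]))
def fit(P):
    P=np.array(P,float);vx,vy,x,y=cv2.fitLine(P.astype(np.float32),cv2.DIST_HUBER,0,.01,.01).ravel()
    return np.array([vx,vy])*np.sign(vx),np.array([x,y])
up=[(x,cross(g[:,x],132,182 if x>170 else 184,-1)) for x in range(168,213)]
dn=[(x,cross(g[:,x],129,198,1)) for x in range(168,213)]
rt=[(cross(g[y],132,212,1),y) for y in range(178,199)]
U=[plane(p,.013,K,T)[:2] for p in up];D=[plane(p,.013,K,T)[:2] for p in dn];R=[plane(p,.013,K,T)[:2] for p in rt]
fu,fd,fr=map(fit,(U,D,R))
for f in(fu,fd,fr): print(f, np.degrees(np.arctan2(f[0][1],f[0][0])))
n=np.array([-fu[0][1],fu[0][0]]); print("width",np.dot(n,fd[1]-fu[1]))
# stand dir
d=(fu[0]*np.sign(fu[0][1])+fd[0]*np.sign(fd[0][1]));d/=np.linalg.norm(d)
mid=(fu[1]+fd[1])/2; n=np.array([-d[1],d[0]])
# line end
A=np.c_[d,-fr[0]]; s=np.linalg.solve(A,fr[1]-mid); e=mid+s[0]*d
o=e+d*.12
print("dir",d,"yaw",np.degrees(np.arctan2(d[1],d[0])),"end",e,"origin",o)
for x in(-.11,0,.045): print(x,pix([*(o+d*x),.048],K,T))
# checks: knob
S,KS,TS=load("scene0")
k,r=tri((151.7,191.6),C,(335.5,183.7),(KS,TS));print("knob",k,r,"stand coords",(k[:2]-o)@d,(k[:2]-o)@n)
k,r=tri((135.6,196.3),C,(351.2,196.2),(KS,TS));print("pintip",k,r,(k[:2]-o)@d,(k[:2]-o)@n)
# rail sub-mask
r=im[160:240,85:235].min(2); m=(r>149)
for c,a,l in blobs(m,(85,160),20): print("rail",c,a)
# lamp
h=im[185:235,262:330].astype(int); b,gg,R=h[...,0],h[...,1],h[...,2]
red=(R>gg+35); wh=(gg>120)&(R-b<10)&(0==0)
for c,a,l in blobs(red,(262,185),6):
    pts=np.argwhere(l)[:,::-1]+[262,185]; rr=cv2.minAreaRect(pts.astype(np.float32)); print("red",c,a,rr,plane(c,.05,K,T))
foot=(h.max(2)<85)|red
for c,a,l in blobs(foot,(262,185),40): print("foot+",c,a)
for name,I,k,t,off in(("top",im,K,T,(262,185)),):
    amb=(R-b>60)&(gg>60); 
    for c,a,l in blobs(amb,off,4): print("amb",c,a)
```

```text
(array([ 0.17765768, -0.98409235], dtype=float32), array([ 0.6062921 , -0.01579695], dtype=float32)) -79.76664
(array([ 0.1821203 , -0.98327625], dtype=float32), array([0.5219413 , 0.00800608], dtype=float32)) -79.506714
(array([0.9807421 , 0.19530743], dtype=float32), array([ 0.57022727, -0.08589604], dtype=float32)) 11.262683
width -0.07878021
dir [-0.17988946  0.9836868 ] yaw 100.36331 end [ 0.5788002  -0.08418882] origin [0.5572135 0.0338536]
-0.11 [213.22762648 184.24511443]
0 [172.07816508 191.00722107]
0.045 [155.15265839 193.78859521]
knob [0.54959453 0.07609399 0.10070558] 0.0003504293200726025 stand coords 0.04292188538996478 -0.00010393866754883959
pintip [0.5408972  0.12707363 0.05672631] 0.00027012202635588815 0.09463444550884634 -0.0007191910629123915
rail [186.45787546 188.80952381] 273
rail [143.60416667 195.8125    ] 48
red [297.41935484 208.93548387] 186 ((297.41180419921875, 208.8529510498047), (21.10059928894043, 8.731282234191895), 14.03624439239502) [ 0.51466819 -0.29831489  0.05      ]
foot+ [296.22919708 210.13138686] 685
```

```bash
cat >> h.py <<'E'
from scipy.spatial.transform import Rotation as Rn
def goto(pos,Rgoal=None,s=None):
    """units for drive: from measured pose"""
    from plant import sensors
    s=s or sensors.state(); R=Rn.from_quat(np.roll(s["tool_rot"],-1))
    d=R.as_matrix().T@(np.asarray(pos)-s["tool_pos"])
    w=np.zeros(3) if Rgoal is None else (R.inv()*Rgoal).as_rotvec()
    return np.round(d/.025,3),np.round(np.degrees(w)/5,3)
def Rdown(lampyaw):
    # tool x down, tool z along +-; y perpendicular to lamp axis, choose y = lampdir rotated -90
    a=np.radians(lampyaw); x=np.array([0,0,-1.]); 
    y=np.array([np.sin(a),-np.cos(a),0]); z=np.cross(x,y)
    return Rn.from_matrix(np.c_[x,y,z]),y,z
E
python3 - <<'E'
from h import *
from plant import sensors
im,K,T=load("top0")
# lamp tips: profile along axis
h=im.astype(int);
ax=np.array([-np.cos(np.radians(14.04)),-np.sin(np.radians(14.04))]); c=np.array([297.41,208.9])
for t in np.arange(-23,24,1.):
    p=c+ax*t; q=cv2.getRectSubPix(im,(1,1),tuple(p))[0,0]; print(int(t),q,end=' ')
print()
L=plane(c+ax*21.0,.045,K,T);print(L)
c0=plane(c,.045,K,T);c1=plane(c+ax*10,.045,K,T);d=c1-c0;print("yaw",np.degrees(np.arctan2(d[1],d[0])),"scale mm/px",np.linalg.norm(d)*100, c0)
s=sensors.state();R=Rn.from_quat(np.roll(s["tool_rot"],-1)).as_matrix();print(R.round(3))
print(Rdown(77)[1:])
S,KS,TS=load("scene0")
print(tri(c,(K,T),(210.2,176.6),(KS,TS)))
E
```

```text
-23 [126 123 120] -22 [126 123 120] -21 [124 120 118] -20 [104 102 101] -19 [48 47 47] -18 [45 44 44] -17 [46 45 45] -16 [45 44 44] -15 [45 45 44] -14 [45 45 44] -13 [45 44 44] -12 [45 43 45] -11 [45 45 68] -10 [ 46  48 108] -9 [ 48  48 113] -8 [ 47  48 113] -7 [ 47  47 113] -6 [ 47  49 113] -5 [ 48  49 114] -4 [ 48  49 114] -3 [ 47  48 114] -2 [ 47  48 113] -1 [ 47  48 113] 0 [ 47  47 112] 1 [ 47  47 112] 2 [ 47  47 112] 3 [ 47  47 112] 4 [ 47  48 112] 5 [ 47  48 112] 6 [ 47  48 113] 7 [ 47  48 113] 8 [ 46  47 113] 9 [ 51  51 114] 10 [ 71  72 116] 11 [110 110 121] 12 [126 126 124] 13 [127 128 126] 14 [129 129 126] 15 [127 128 125] 16 [117 121 126] 17 [ 75  96 124] 18 [ 51  75 112] 19 [ 50  71 105] 20 [47 64 94] 21 [60 71 91] 22 [ 99 100 102] 23 [123 120 118] 
[ 0.52779858 -0.2446333   0.045     ]
yaw 76.80935725174827 scale mm/px 2.654686966887163 [ 0.51507501 -0.29892038  0.045     ]
[[-0.001  0.411 -0.912]
 [ 0.002 -0.912 -0.411]
 [-1.    -0.002 -0.   ]]
(array([ 0.97437006, -0.22495105,  0.        ]), array([-0.22495105, -0.97437006, -0.        ]))
(array([ 0.51510059, -0.29940928,  0.04737843]), np.float64(0.0016009388880206875))
```

Run:
```python
from h import *
a=np.radians(76.8);c=np.array([.51507+.002*np.cos(a),-.29892+.002*np.sin(a)]);print(c)
print(goto([*c,.12],Rdown(76.8)[0]))
```

```text
[ 0.5155267  -0.29697284]
(array([  2.854,  -5.662, -13.909]), array([-10.504,  -0.012,   0.018]))
```

>>> drive_tool(series=[{"x":1,"y":-5.66,"z":-13.91,"ax":-10.5},{"x":2.85,"y":-5.66,"z":-13.91,"ax":-10.5},{"x":2.85,"y":-5.66,"z":-13.91,"ax":-10.5},{"x":2.85,"y":-5.66,"z":-13.91,"ax":-10.5},{"x":2.85,"y":-5.66,"z":-13.91,"ax":-10.5}], hand=1)

```text
schema error: expected keys x, y, z, ax, ay, az
```

All keys are required.

>>> drive_tool(series=[{"x":1,"y":-5.66,"z":-13.91,"ax":-10.5,"ay":0,"az":0},{"x":2.85,"y":-5.66,"z":-13.91,"ax":-10.5,"ay":0,"az":0},{"x":2.85,"y":-5.66,"z":-13.91,"ax":-10.5,"ay":0,"az":0},{"x":2.85,"y":-5.66,"z":-13.91,"ax":-10.5,"ay":0,"az":0},{"x":2.85,"y":-5.66,"z":-13.91,"ax":-10.5,"ay":0,"az":0}], hand=1)

```text
time: 0.52
tool_pos: [0.3989, -0.4196, 0.155]
tool_rot: [0.356, 0.611, 0.356, -0.611]
contact_force: [1.6, 0.6, -0.7]
gripper_width: 0.995
```

Run:
```python
from h import *
print(goto([.5155,-.297,.12],Rdown(76.8)[0]))
```

```text
(array([ 1.401,  1.635, -6.565]), array([-3.278, -0.005,  0.005]))
```

>>> drive_tool(series=[{"x":1.4,"y":1.64,"z":-6.56,"ax":-3.28,"ay":0,"az":0},{"x":1.4,"y":1.64,"z":-6.56,"ax":-3.28,"ay":0,"az":0},{"x":1.4,"y":1.64,"z":-6.56,"ax":-3.28,"ay":0,"az":0},{"x":1.4,"y":1.64,"z":-6.56,"ax":-3.28,"ay":0,"az":0},{"x":1.4,"y":1.64,"z":-6.56,"ax":-3.28,"ay":0,"az":0}])

```text
time: 0.93
tool_pos: [0.5176, -0.294, 0.1183]
tool_rot: [0.438, 0.555, 0.441, -0.554]
contact_force: [0.0, 0.2, 0.2]
gripper_width: 0.997
```

Run:
```python
from h import *
from plant import sensors
print(goto([.5155,-.297,.12],Rdown(76.8)[0]),sensors.state()["joint_pos"])
```

```text
(array([-0.068, -0.055,  0.134]), array([ 0.001, -0.043,  0.028])) [-0.64291072  0.04141199  1.75031165  0.00248902  1.35364206 -0.41315208]
```

>>> drive_tool(series=[{"x":0.8,"y":-0.05,"z":0.13,"ax":0,"ay":0,"az":0},{"x":0.8,"y":-0.05,"z":0.13,"ax":0,"ay":0,"az":0},{"x":0.8,"y":-0.05,"z":0.13,"ax":0,"ay":0,"az":0}])

```text
time: 1.18
tool_pos: [0.5122, -0.3018, 0.0992]
tool_rot: [-0.436, -0.555, -0.439, 0.556]
contact_force: [-0.8, -1.2, 0.7]
gripper_width: 0.999
```

Run:
```python
from h import *
im,K,T=snap("top","top1")
cv2.imwrite("pics/d.png",cv2.resize(im[160:270,250:380],None,fx=5,fy=5,interpolation=cv2.INTER_CUBIC))
im,K,T=snap("scene","scene1")
cv2.imwrite("pics/e.png",cv2.resize(im[110:210,160:270],None,fx=5,fy=5,interpolation=cv2.INTER_CUBIC))
print(goto([.5155,-.297,.024],Rdown(76.8)[0]))
```

```text
(array([ 3.091,  0.031, -0.259]), array([-0.075,  0.001, -0.001]))
```

View pics/d.png

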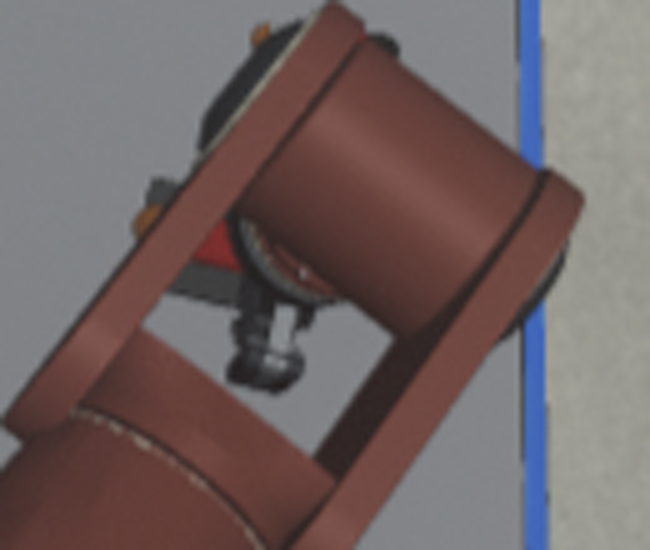

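View pics/e.png

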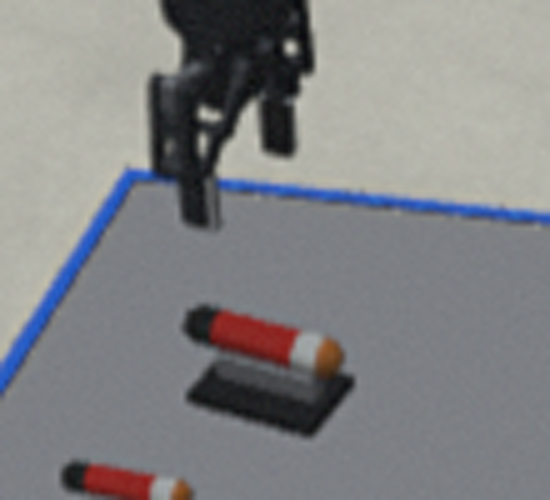

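>>> drive_tool(series=[{"x":1,"y":0.03,"z":-0.26,"ax":0,"ay":0,"az":0},{"x":1.5,"y":0.03,"z":-0.26,"ax":0,"ay":0,"az":0},{"x":1.5,"y":0.03,"z":-0.26,"ax":0,"ay":0,"az":0},{"x":1.5,"y":0.03,"z":-0.26,"ax":0,"ay":0,"az":0}])

```text
time: 1.62
tool_pos: [0.5148, -0.2963, 0.0626]
tool_rot: [-0.437, -0.555, -0.438, 0.556]
contact_force: [0.1, 0.6, 0.6]
gripper_width: 0.999
```

Run:
```python
from h import *
print(goto([.5155,-.297,.024],Rdown(76.8)[0]))
```

```text
(array([1.545, 0.036, 0.023]), array([-0.069, -0.009,  0.024]))
```

>>> drive_tool(series=[{"x":0.8,"y":0.03,"z":0.02,"ax":-0.06,"ay":0,"az":0},{"x":1.55,"y":0.03,"z":0.02,"ax":-0.06,"ay":0,"az":0},{"x":1.55,"y":0.03,"z":0.02,"ax":-0.06,"ay":0,"az":0},{"x":1.55,"y":0.03,"z":0.02,"ax":-0.06,"ay":0,"az":0}])

```text
time: 1.95
tool_pos: [0.516, -0.297, 0.0247]
tool_rot: [-0.439, -0.554, -0.439, 0.554]
contact_force: [0.4, -0.4, 0.5]
gripper_width: 0.998
```

>>> drive_tool(series=[{"x":0,"y":0,"z":0,"ax":0,"ay":0,"az":0},{"x":0,"y":0,"z":0,"ax":0,"ay":0,"az":0},{"x":0,"y":0,"z":0,"ax":0,"ay":0,"az":0},{"x":0,"y":0,"z":0,"ax":0,"ay":0,"az":0},{"x":0,"y":0,"z":0,"ax":0,"ay":0,"az":0}], hand=0)

```text
time: 2.37
tool_pos: [0.5168, -0.2972, 0.0253]
tool_rot: [0.44, 0.554, 0.439, -0.554]
contact_force: [-0.8, -0.6, -0.2]
gripper_width: 0.294
```

>>> drive_tool(series=[{"x":0,"y":0,"z":0,"ax":0,"ay":0,"az":0},{"x":0,"y":0,"z":0,"ax":0,"ay":0,"az":0},{"x":0,"y":0,"z":0,"ax":0,"ay":0,"az":0},{"x":0,"y":0,"z":0,"ax":0,"ay":0,"az":0}])

```text
time: 2.7
tool_pos: [0.5164, -0.2969, 0.0245]
tool_rot: [-0.439, -0.554, -0.439, 0.554]
contact_force: [0.9, -0.0, -0.1]
gripper_width: -0.002
```

Run:
```python
from h import *
im,K,T=snap("top","top2")
a=cv2.resize(im[160:270,250:350],None,fx=4,fy=4,interpolation=cv2.INTER_CUBIC)
im,K,T=snap("scene","scene2")
b=cv2.resize(im[110:220,160:260],None,fx=4,fy=4,interpolation=cv2.INTER_CUBIC)
cv2.imwrite("pics/f.png",np.hstack([a,b]))
```

```text
(no output)
```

View pics/f.png

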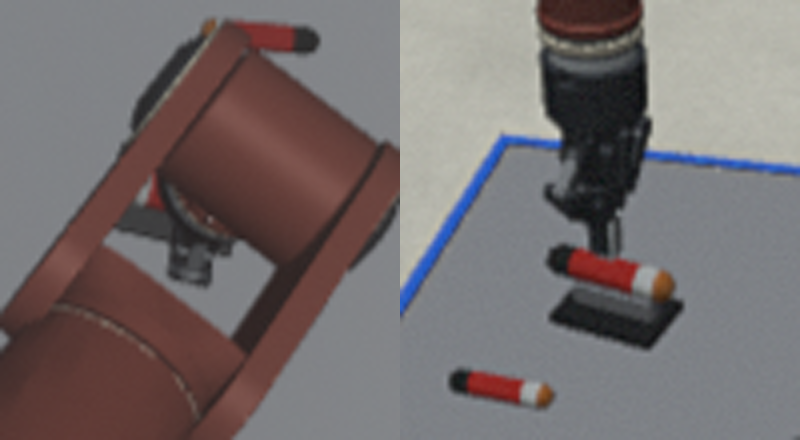

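Run:
```python
from h import *
from plant import sensors
for n in("scene0","scene1","scene2"):
    im,K,T=load(n); h=im[165:200,190:235].astype(int); red=(h[...,2]>90)&(h[...,1]<70)
    print(n,[(c.round(1),a) for c,a,_ in blobs(red,(190,165),8)])
s=sensors.state();print(s["tool_pos"],s["contact_force"],s["gripper_width"])
im,K,T=load("scene2"); p=pix(s["tool_pos"],K,T);q=pix(s["tool_pos"]+[0,0,.1],K,T);print(p,q)
im=cv2.resize(im[110:220,160:260],None,fx=6,fy=6,interpolation=cv2.INTER_CUBIC)
for u in(p,q): cv2.circle(im,tuple(((u+.5-[160,110])*6).astype(int)),5,(0,255,0),2)
cv2.imwrite("pics/g.png",im[:600])
```

```text
scene0 [(array([210.2, 176.6]), np.int32(105))]
scene1 [(array([210.2, 176.8]), np.int32(110))]
scene2 [(array([210.2, 176.8]), np.int32(105))]
[ 0.51638154 -0.29691657  0.02454044] [-0.45335694 -0.09610308 -0.10366536] 0.003199258463159253
[211.52778779 182.83816928] [209.68340512 155.98649029]
```

View pics/g.png

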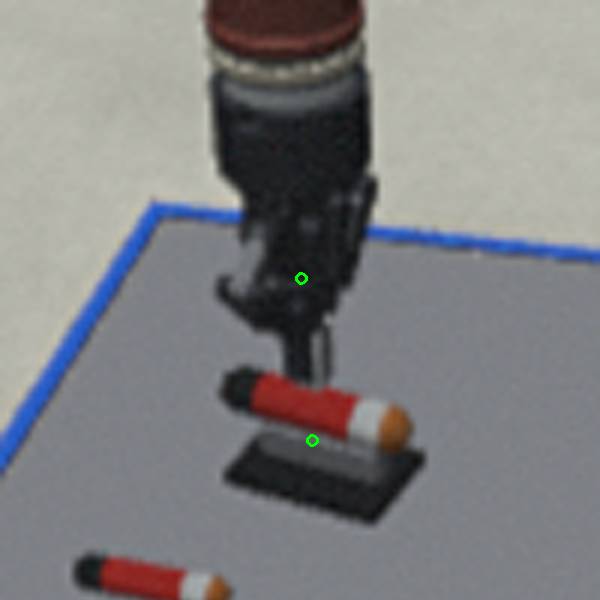

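Run:
```python
from h import *
im,K,T=load("scene0"); print("base",pix([0,0,0.01],K,T), "tcp0",pix([.2568,-.569,.2038],K,T))
y=np.array([.411,-.912,0])
for s in(-.0425,.0425): print(pix(np.array([.2568,-.569,.2038])+s*y,K,T))
cv2.imwrite("pics/k.png",cv2.resize(im[0:100,90:210],None,fx=5,fy=5,interpolation=cv2.INTER_CUBIC))
im,K,T=load("top0"); print("top tcp0",pix([.2568,-.569,.2038],K,T))
im,K,T=load("scene1")
y=np.array([.974,-.225,0])
for z in (.1122,.0992):
  for s in(-.0425,.0425): print("s1",pix(np.array([.5122,-.3018,z])+s*y,K,T))
```

```text
base [314.4070859  120.63967753] tcp0 [153.06631356  88.95059511]
[165.42136435  87.91016224]
[140.55514063  90.00417519]
top tcp0 [427.07873538 322.24911585]
s1 [215.34855141 151.67734864]
s1 [201.72877377 165.77764427]
s1 [215.55178363 155.22995841]
s1 [202.04186667 169.42811316]
```

View pics/k.png

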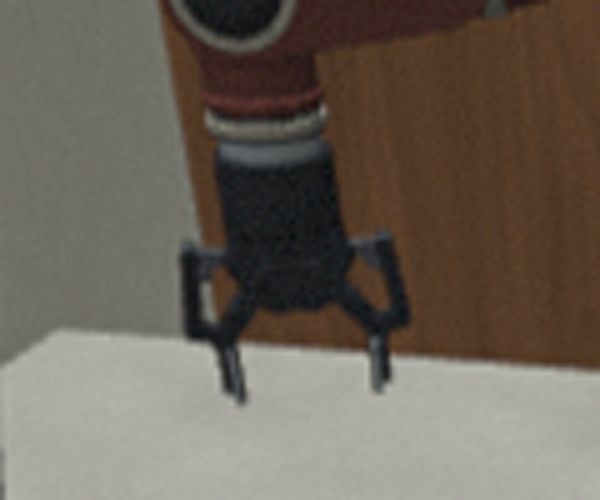

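>>> drive_tool(series=[{"x":-1.6,"y":0,"z":0,"ax":0,"ay":0,"az":0},{"x":-3,"y":0,"z":0,"ax":0,"ay":0,"az":0},{"x":-3,"y":0,"z":0,"ax":0,"ay":0,"az":0}])

```text
time: 3.05
tool_pos: [0.5207, -0.3001, 0.1082]
tool_rot: [0.444, 0.555, 0.435, -0.553]
contact_force: [0.4, -0.6, 1.6]
gripper_width: -0.002
```

Run:
```python
from h import *
im,K,T=snap("scene","scene3")
b=cv2.resize(im[90:220,160:280],None,fx=4,fy=4,interpolation=cv2.INTER_CUBIC)
cv2.imwrite("pics/l.png",b)
print(goto([.43,-.18,.10],Rdown(76.8)[0]))
```

```text
(array([ 0.154, -4.578, -3.828]), array([-0.001,  0.047, -0.106]))
```

View pics/l.png

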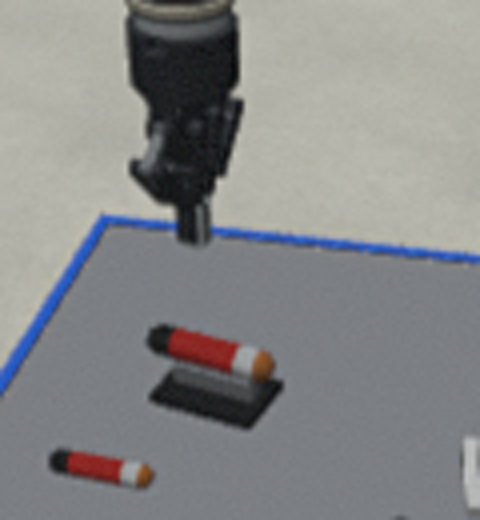

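>>> drive_tool(series=[{"x":0.1,"y":-2,"z":-1.7,"ax":0,"ay":0,"az":0},{"x":0.1,"y":-4.5,"z":-3.8,"ax":0,"ay":0,"az":0},{"x":0.1,"y":-4.5,"z":-3.8,"ax":0,"ay":0,"az":0},{"x":0.1,"y":-4.5,"z":-3.8,"ax":0,"ay":0,"az":0},{"x":1.5,"y":-4.5,"z":-3.8,"ax":0,"ay":0,"az":0}])

```text
time: 3.52
tool_pos: [0.431, -0.1785, 0.0676]
tool_rot: [0.444, 0.555, 0.436, -0.552]
contact_force: [1.0, -0.9, 1.1]
gripper_width: -0.001
```

>>> drive_tool(series=[{"x":0.3,"y":0,"z":0,"ax":0,"ay":0,"az":0},{"x":1.2,"y":0,"z":0,"ax":0,"ay":0,"az":0},{"x":1.2,"y":0,"z":0,"ax":0,"ay":0,"az":0}])

```text
time: 3.77
tool_pos: [0.4252, -0.1768, 0.0275]
tool_rot: [-0.436, -0.553, -0.442, 0.555]
contact_force: [-0.3, 1.1, -0.8]
gripper_width: -0.003
```

Run:
```python
from h import *
from plant import sensors
im,K,T=snap("scene","scene4")
b=cv2.resize(im[90:220,200:320],None,fx=4,fy=4,interpolation=cv2.INTER_CUBIC)
im,K2,T2=snap("top","top4")
c=cv2.resize(im[180:310,190:270],None,fx=4,fy=4,interpolation=cv2.INTER_CUBIC)
cv2.imwrite("pics/m.png",np.hstack([b,c]))
s=sensors.state();print(s["tool_pos"],s["contact_force"],pix(s["tool_pos"],K,T),pix(s["tool_pos"],K2,T2))
```

```text
[ 0.42767408 -0.17844469  0.03103857] [-0.59466469 -0.61246902  0.36747039] [253.64804432 169.5662422 ] [251.50416944 241.36733682]
```

View pics/m.png

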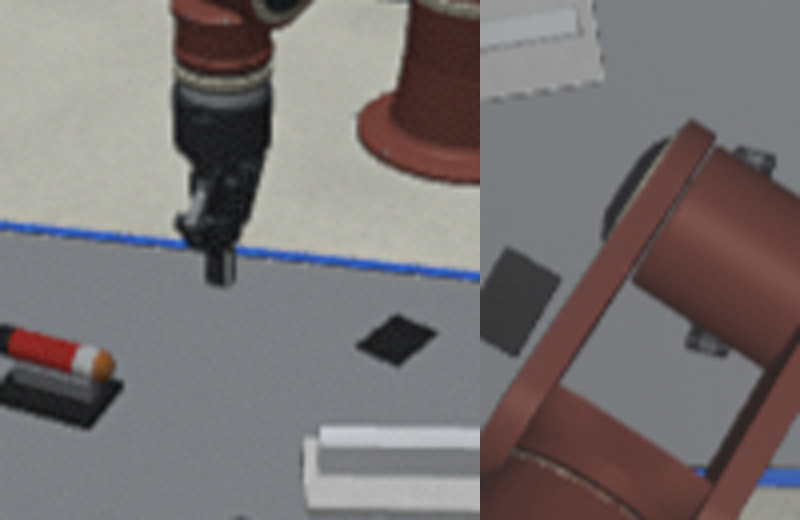

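>>> drive_tool(series=[{"x":0.4,"y":0,"z":0,"ax":0,"ay":0,"az":0},{"x":0.8,"y":0,"z":0,"ax":0,"ay":0,"az":0},{"x":0.8,"y":0,"z":0,"ax":0,"ay":0,"az":0}])

```text
time: 4.12
tool_pos: [0.4276, -0.1783, 0.0103]
tool_rot: [-0.438, -0.554, -0.44, 0.555]
contact_force: [-0.5, -0.3, -0.5]
gripper_width: 0.003
```

Run:
```python
from plant import sensors
s=sensors.state();print(s["tool_pos"],s["contact_force"])
```

```text
[ 0.42756053 -0.17827382  0.0103486 ] [-0.53359355 -0.34319415 -0.46053503]
```

>>> drive_tool(series=[{"x":0.15,"y":0,"z":0,"ax":0,"ay":0,"az":0},{"x":0.25,"y":0,"z":0,"ax":0,"ay":0,"az":0},{"x":0.35,"y":0,"z":0,"ax":0,"ay":0,"az":0},{"x":0.35,"y":0,"z":0,"ax":0,"ay":0,"az":0}])

```text
time: 4.45
tool_pos: [0.4284, -0.1786, 0.003]
tool_rot: [-0.439, -0.554, -0.439, 0.554]
contact_force: [-0.3, 0.0, -0.5]
gripper_width: 0.003
```

>>> drive_tool(series=[{"x":0.05,"y":0,"z":0,"ax":0,"ay":0,"az":0},{"x":0.1,"y":0,"z":0,"ax":0,"ay":0,"az":0}])

```text
time: 4.62
tool_pos: [0.4289, -0.1789, 0.0011]
tool_rot: [0.439, 0.554, 0.439, -0.554]
contact_force: [0.1, 0.1, -0.6]
gripper_width: -0.001
```

>>> drive_tool(series=[{"x":0.15,"y":0,"z":0,"ax":0,"ay":0,"az":0},{"x":0.3,"y":0,"z":0,"ax":0,"ay":0,"az":0},{"x":0.4,"y":0,"z":0,"ax":0,"ay":0,"az":0},{"x":0.4,"y":0,"z":0,"ax":0,"ay":0,"az":0}])

```text
time: 4.95
tool_pos: [0.4279, -0.1784, -0.0101]
tool_rot: [-0.439, -0.554, -0.44, 0.554]
contact_force: [0.1, -0.3, 0.8]
gripper_width: -0.0
```

Run:
```python
from h import *
from plant import sensors
im,K,T=snap("scene","scene5")
b=cv2.resize(im[110:220,200:320],None,fx=5,fy=5,interpolation=cv2.INTER_CUBIC)
cv2.imwrite("pics/n.png",b)
s=sensors.state();print(s["tool_pos"],s["contact_force"],pix(s["tool_pos"],K,T))
for p in((255.5,161),): print([plane(p,z,K,T) for z in(.003,.03,.06,.065)])
```

```text
[ 0.42816623 -0.17851899 -0.00970886] [-0.06988651 -0.52975146 -0.07020838] [253.42799934 179.673901  ]
[array([ 0.33474828, -0.18819812,  0.003     ]), array([ 0.37501071, -0.18156252,  0.03      ]), array([ 0.41974674, -0.17418963,  0.06      ]), array([ 0.42720275, -0.17296081,  0.065     ])]
```

View pics/n.png

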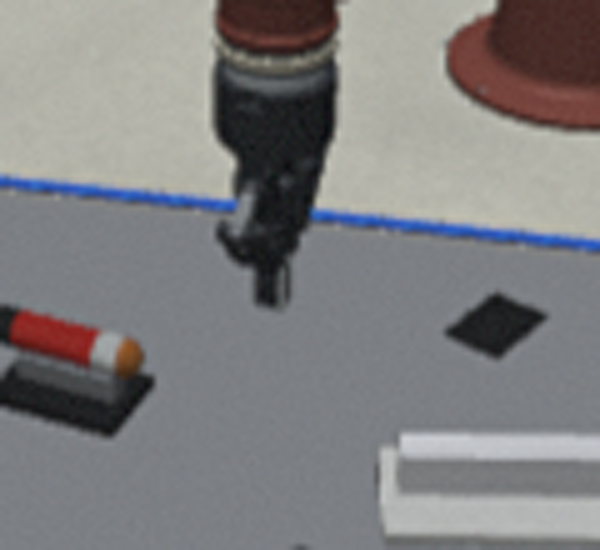

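>>> drive_tool(series=[{"x":0.15,"y":0,"z":0,"ax":0,"ay":0,"az":0},{"x":0.3,"y":0,"z":0,"ax":0,"ay":0,"az":0},{"x":0.4,"y":0,"z":0,"ax":0,"ay":0,"az":0},{"x":0.45,"y":0,"z":0,"ax":0,"ay":0,"az":0},{"x":0.45,"y":0,"z":0,"ax":0,"ay":0,"az":0}])

```text
time: 5.42
tool_pos: [0.4282, -0.1785, -0.021]
tool_rot: [-0.439, -0.554, -0.44, 0.554]
contact_force: [0.2, 0.9, -0.6]
gripper_width: -0.003
```

>>> drive_tool(series=[{"x":0.05,"y":0,"z":0,"ax":0,"ay":0,"az":0},{"x":0.1,"y":0,"z":0,"ax":0,"ay":0,"az":0},{"x":0.1,"y":0,"z":0,"ax":0,"ay":0,"az":0}])

```text
time: 5.67
tool_pos: [0.4285, -0.1787, -0.0231]
tool_rot: [-0.439, -0.554, -0.439, 0.554]
contact_force: [-0.1, 1.1, -0.6]
gripper_width: -0.0
```

>>> drive_tool(series=[{"x":0.05,"y":0,"z":0,"ax":0,"ay":0,"az":0},{"x":0.08,"y":0,"z":0,"ax":0,"ay":0,"az":0},{"x":0.08,"y":0,"z":0,"ax":0,"ay":0,"az":0}])

```text
time: 5.92
tool_pos: [0.4285, -0.1787, -0.0251]
tool_rot: [-0.439, -0.554, -0.439, 0.554]
contact_force: [-0.6, 0.1, -0.2]
gripper_width: 0.0
```

>>> drive_tool(series=[{"x":0.05,"y":0,"z":0,"ax":0,"ay":0,"az":0},{"x":0.1,"y":0,"z":0,"ax":0,"ay":0,"az":0},{"x":0.1,"y":0,"z":0,"ax":0,"ay":0,"az":0}])

```text
time: 6.17
tool_pos: [0.4284, -0.1787, -0.0277]
tool_rot: [-0.439, -0.554, -0.439, 0.554]
contact_force: [0.4, 0.3, 0.2]
gripper_width: -0.004
```

>>> drive_tool(series=[{"x":0.05,"y":0,"z":0,"ax":0,"ay":0,"az":0},{"x":0.08,"y":0,"z":0,"ax":0,"ay":0,"az":0}])

```text
time: 6.33
tool_pos: [0.4286, -0.1788, -0.0295]
tool_rot: [-0.439, -0.554, -0.439, 0.554]
contact_force: [0.4, -0.8, -0.3]
gripper_width: 0.001
```

>>> drive_tool(series=[{"x":0.05,"y":0,"z":0,"ax":0,"ay":0,"az":0},{"x":0.08,"y":0,"z":0,"ax":0,"ay":0,"az":0}])

```text
time: 6.5
tool_pos: [0.4285, -0.1787, -0.0316]
tool_rot: [-0.439, -0.554, -0.439, 0.554]
contact_force: [0.6, -0.3, -0.0]
gripper_width: 0.001
```

>>> drive_tool(series=[{"x":0.04,"y":0,"z":0,"ax":0,"ay":0,"az":0},{"x":0.04,"y":0,"z":0,"ax":0,"ay":0,"az":0}])

```text
time: 6.67
tool_pos: [0.4284, -0.1787, -0.0327]
tool_rot: [-0.439, -0.554, -0.439, 0.554]
contact_force: [0.7, 0.4, -0.7]
gripper_width: 0.001
```

Run:
```python
from h import *
from plant import sensors
im,K,T=snap("scene","scene6")
b=cv2.resize(im[130:210,210:310],None,fx=7,fy=7,interpolation=cv2.INTER_CUBIC)
cv2.imwrite("pics/o.png",b)
s=sensors.state();print(s["tool_pos"],s["contact_force"],pix(s["tool_pos"],K,T),pix([.4285,-.1787,.003],K,T))
```

```text
[ 0.42847618 -0.17870825 -0.03255149] [0.03065619 0.11658344 0.64030435] [253.2635931  185.16864221] [253.40902389 176.64175307]
```

View pics/o.png

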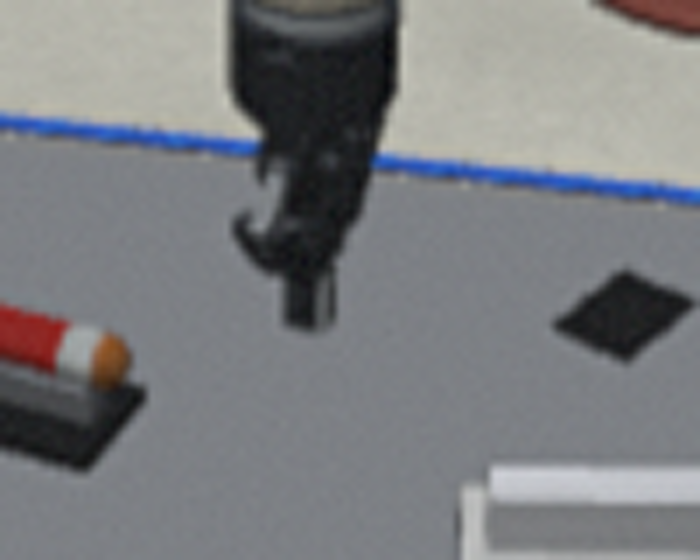

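>>> drive_tool(series=[{"x":0.04,"y":0,"z":0,"ax":0,"ay":0,"az":0},{"x":0.04,"y":0,"z":0,"ax":0,"ay":0,"az":0}])

```text
time: 6.88
tool_pos: [0.4285, -0.1787, -0.0335]
tool_rot: [-0.439, -0.554, -0.439, 0.554]
contact_force: [0.1, -0.0, 0.1]
gripper_width: -0.001
```

>>> drive_tool(series=[{"x":0.04,"y":0,"z":0,"ax":0,"ay":0,"az":0},{"x":0.04,"y":0,"z":0,"ax":0,"ay":0,"az":0}])

```text
time: 7.05
tool_pos: [0.4285, -0.1787, -0.0346]
tool_rot: [-0.439, -0.554, -0.439, 0.554]
contact_force: [0.4, 0.2, -0.3]
gripper_width: 0.001
```

>>> drive_tool(series=[{"x":0.04,"y":0,"z":0,"ax":0,"ay":0,"az":0},{"x":0.04,"y":0,"z":0,"ax":0,"ay":0,"az":0}])

```text
time: 7.22
tool_pos: [0.4285, -0.1787, -0.0356]
tool_rot: [-0.439, -0.554, -0.439, 0.554]
contact_force: [-0.0, 0.5, 0.5]
gripper_width: -0.0
```

>>> drive_tool(series=[{"x":0.04,"y":0,"z":0,"ax":0,"ay":0,"az":0},{"x":0.04,"y":0,"z":0,"ax":0,"ay":0,"az":0}])

```text
time: 7.38
tool_pos: [0.4287, -0.1788, -0.0362]
tool_rot: [-0.439, -0.554, -0.439, 0.554]
contact_force: [-1.4, -0.4, 2.1]
gripper_width: 0.001
```

>>> drive_tool(series=[{"x":0.04,"y":0,"z":0,"ax":0,"ay":0,"az":0},{"x":0.04,"y":0,"z":0,"ax":0,"ay":0,"az":0}])

```text
time: 7.55
tool_pos: [0.4288, -0.1789, -0.0362]
tool_rot: [-0.439, -0.554, -0.44, 0.554]
contact_force: [-3.6, 2.9, 11.6]
gripper_width: -0.001
```

Run:
```python
from h import *
print(goto([.5155,-.297,.045],Rdown(76.8)[0]))
```

```text
(array([-3.253,  4.454,  3.808]), array([ 0.   , -0.002,  0.011]))
```

>>> drive_tool(series=[{"x":-1.6,"y":0,"z":0,"ax":0,"ay":0,"az":0},{"x":-3.3,"y":0.5,"z":0.5,"ax":0,"ay":0,"az":0},{"x":-3.3,"y":2,"z":1.7,"ax":0,"ay":0,"az":0},{"x":-3.3,"y":3.2,"z":2.7,"ax":0,"ay":0,"az":0},{"x":-3.3,"y":4.45,"z":3.81,"ax":0,"ay":0,"az":0}], hand=1)

```text
time: 7.97
tool_pos: [0.5139, -0.2941, 0.0472]
tool_rot: [0.441, 0.554, 0.438, -0.554]
contact_force: [0.3, -0.3, -0.0]
gripper_width: 0.708
```

>>> drive_tool(series=[{"x":0,"y":0,"z":0,"ax":0,"ay":0,"az":0},{"x":0,"y":0,"z":0,"ax":0,"ay":0,"az":0},{"x":0,"y":0,"z":0,"ax":0,"ay":0,"az":0}])

```text
time: 8.22
tool_pos: [0.5112, -0.2918, 0.0442]
tool_rot: [-0.438, -0.554, -0.44, 0.554]
contact_force: [-0.7, 0.2, -0.2]
gripper_width: 0.997
```

Run:
```python
from h import *
print(goto([.5155,-.297,-.013],Rdown(76.8)[0]))
im,K,T=snap("scene","scene7")
b=cv2.resize(im[90:210,160:280],None,fx=5,fy=5,interpolation=cv2.INTER_CUBIC)
cv2.imwrite("pics/p.png",b)
```

```text
(array([2.287, 0.219, 0.165]), array([-0.005, -0.011,  0.02 ]))
```

View pics/p.png

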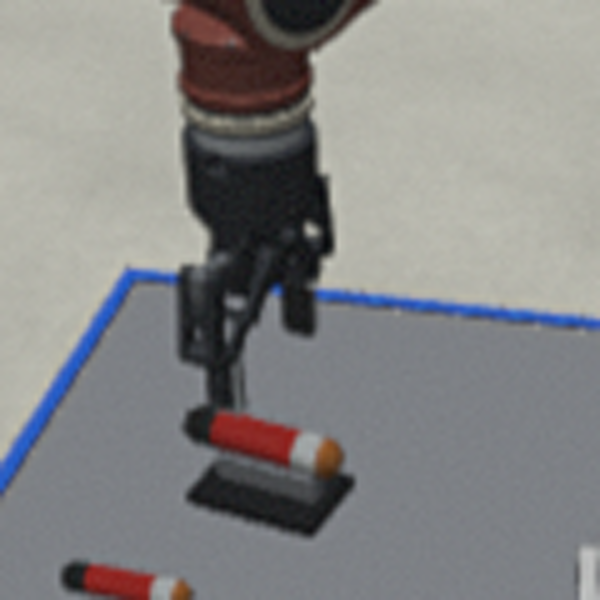

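>>> drive_tool(series=[{"x":0.3,"y":0.22,"z":0.16,"ax":0,"ay":0,"az":0},{"x":1.2,"y":0.22,"z":0.16,"ax":0,"ay":0,"az":0},{"x":2.1,"y":0.22,"z":0.16,"ax":0,"ay":0,"az":0},{"x":2.29,"y":0.22,"z":0.16,"ax":0,"ay":0,"az":0},{"x":2.29,"y":0.22,"z":0.16,"ax":0,"ay":0,"az":0}])

```text
time: 8.68
tool_pos: [0.5142, -0.2955, -0.0146]
tool_rot: [-0.438, -0.554, -0.441, 0.554]
contact_force: [-0.7, 0.4, 0.0]
gripper_width: 0.999
```

>>> drive_tool(series=[{"x":0,"y":0,"z":0,"ax":0,"ay":0,"az":0}])

```text
time: 8.77
tool_pos: [0.5163, -0.2971, -0.0119]
tool_rot: [0.439, 0.554, 0.439, -0.554]
contact_force: [-0.3, -0.7, 0.2]
gripper_width: 0.996
```

Run:
```python
from h import *
print(goto([.5155,-.297,-.013],Rdown(76.8)[0]))
im,K,T=snap("scene","scene8")
b=cv2.resize(im[110:210,160:260],None,fx=5,fy=5,interpolation=cv2.INTER_CUBIC)
cv2.imwrite("pics/q.png",b)
```

```text
(array([ 0.046, -0.031,  0.003]), array([ 0.003, -0.   , -0.001]))
```

View pics/q.png

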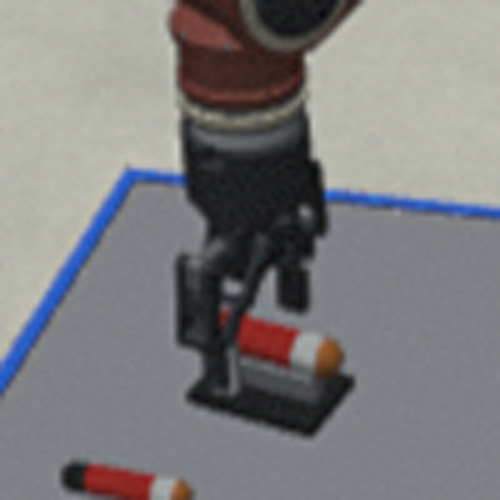

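>>> drive_tool(series=[{"x":0,"y":0,"z":0,"ax":0,"ay":0,"az":0},{"x":0,"y":0,"z":0,"ax":0,"ay":0,"az":0},{"x":0,"y":0,"z":0,"ax":0,"ay":0,"az":0},{"x":0,"y":0,"z":0,"ax":0,"ay":0,"az":0},{"x":0,"y":0,"z":0,"ax":0,"ay":0,"az":0}], hand=0)

```text
time: 9.23
tool_pos: [0.5143, -0.2971, -0.0118]
tool_rot: [-0.438, -0.553, -0.441, 0.555]
contact_force: [-27.8, 6.4, 23.8]
gripper_width: 0.295
```

>>> drive_tool(series=[{"x":0,"y":0,"z":0,"ax":0,"ay":0,"az":0},{"x":0,"y":0,"z":0,"ax":0,"ay":0,"az":0},{"x":0,"y":0,"z":0,"ax":0,"ay":0,"az":0}])

```text
time: 9.48
tool_pos: [0.5142, -0.2971, -0.0115]
tool_rot: [-0.438, -0.553, -0.441, 0.555]
contact_force: [-9.4, 3.1, 9.8]
gripper_width: 0.282
```

>>> drive_tool(series=[{"x":-0.3,"y":0,"z":0,"ax":0,"ay":0,"az":0},{"x":-1,"y":0,"z":0,"ax":0,"ay":0,"az":0},{"x":-2.2,"y":0,"z":0,"ax":0,"ay":0,"az":0},{"x":-3.6,"y":0,"z":0,"ax":0,"ay":0,"az":0},{"x":-3.6,"y":0,"z":0,"ax":0,"ay":0,"az":0}])

```text
time: 9.9
tool_pos: [0.5208, -0.3006, 0.0863]
tool_rot: [0.444, 0.555, 0.435, -0.553]
contact_force: [1.4, -0.6, 0.8]
gripper_width: 0.286
```

>>> drive_tool(series=[{"x":0,"y":0,"z":0,"ax":0,"ay":0,"az":0},{"x":0,"y":0,"z":0,"ax":0,"ay":0,"az":0}])

```text
time: 10.07
tool_pos: [0.5162, -0.2973, 0.0777]
tool_rot: [0.439, 0.554, 0.439, -0.554]
contact_force: [0.4, -0.3, -1.6]
gripper_width: 0.282
```

Run:
```python
from h import *
from plant import sensors
im,K,T=snap("scene","scene9")
b=cv2.resize(im[90:210,160:260],None,fx=5,fy=5,interpolation=cv2.INTER_CUBIC)
cv2.imwrite("pics/r.png",b)
d=np.array([-0.17989,.98369]);o=np.array([.5572,.03385])
print(o-.045*d, goto([*(o-.045*d),.10],Rdown(100.2)[0]))
print(sensors.state()["joint_pos"])
```

```text
[ 0.56529505 -0.01041605] (array([ -0.927,  -0.681, -11.609]), array([-4.682, -0.015,  0.019]))
[-6.47543835e-01  8.12598572e-02  1.78253125e+00  1.10087668e-04
  1.27994810e+00 -4.16987004e-01]
```

View pics/r.png

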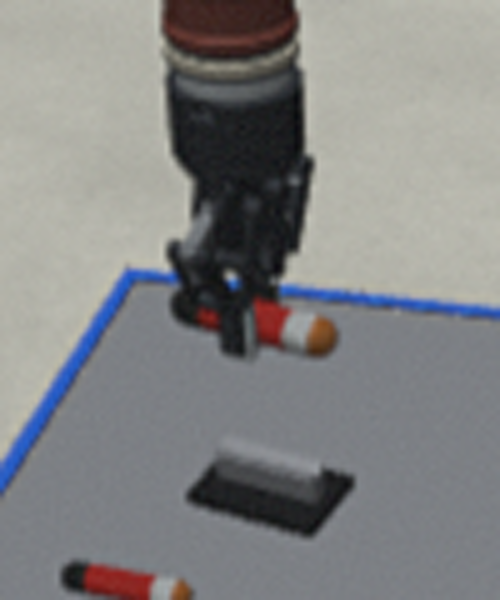

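>>> drive_tool(series=[{"x":0,"y":-0.1,"z":-1.2,"ax":-1,"ay":0,"az":0},{"x":0,"y":-0.2,"z":-2.6,"ax":-2,"ay":0,"az":0},{"x":0,"y":-0.3,"z":-4,"ax":-3,"ay":0,"az":0},{"x":0,"y":-0.4,"z":-5.5,"ax":-4,"ay":0,"az":0},{"x":0,"y":-0.5,"z":-7,"ax":-4.7,"ay":0,"az":0}])

```text
time: 10.53
tool_pos: [0.5426, -0.1223, 0.0756]
tool_rot: [0.542, 0.452, 0.545, -0.453]
contact_force: [1.8, -0.1, -1.3]
gripper_width: 0.282
```

Run:
```python
from h import *
print(goto([.5653,-.0104,.06],Rdown(100.4)[0]))
```

```text
(array([ 0.625,  1.706, -4.234]), array([ 0.013, -0.023,  0.035]))
```

>>> drive_tool(series=[{"x":0,"y":0.4,"z":-1,"ax":0,"ay":0,"az":0},{"x":0.2,"y":0.9,"z":-2.2,"ax":0,"ay":0,"az":0},{"x":0.4,"y":1.4,"z":-3.5,"ax":0,"ay":0,"az":0},{"x":0.6,"y":1.7,"z":-4.23,"ax":0,"ay":0,"az":0},{"x":0.6,"y":1.7,"z":-4.23,"ax":0,"ay":0,"az":0}])

```text
time: 10.95
tool_pos: [0.5649, -0.0086, 0.0594]
tool_rot: [0.542, 0.451, 0.546, -0.453]
contact_force: [-0.5, -0.2, -0.9]
gripper_width: 0.285
```

>>> drive_tool(series=[{"x":0,"y":0,"z":0,"ax":0,"ay":0,"az":0},{"x":0,"y":0,"z":0,"ax":0,"ay":0,"az":0}])

```text
time: 11.12
tool_pos: [0.5661, -0.0129, 0.0616]
tool_rot: [0.542, 0.453, 0.543, -0.454]
contact_force: [0.1, 0.3, -1.6]
gripper_width: 0.286
```

Run:
```python
from h import *
print(goto([.5653,-.0104,.06],Rdown(100.4)[0]))
im,K,T=snap("scene","scene10")
b=cv2.resize(im[120:240,250:390],None,fx=5,fy=5,interpolation=cv2.INTER_CUBIC)
cv2.imwrite("pics/s.png",b)
im,K,T=snap("top","top10")
b=cv2.resize(im[140:260,100:240],None,fx=5,fy=5,interpolation=cv2.INTER_CUBIC)
cv2.imwrite("pics/t.png",b)
```

```text
(array([ 0.062, -0.014, -0.105]), array([-0.022, -0.004,  0.026]))
```

View pics/s.png

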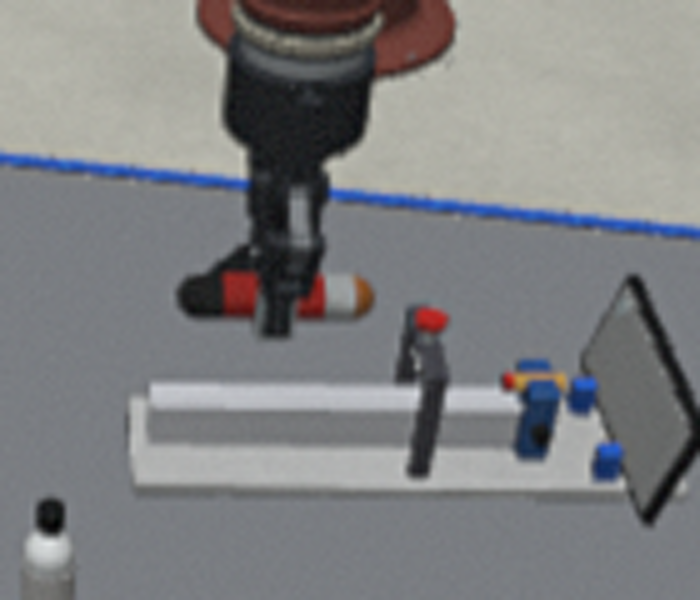

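View pics/t.png

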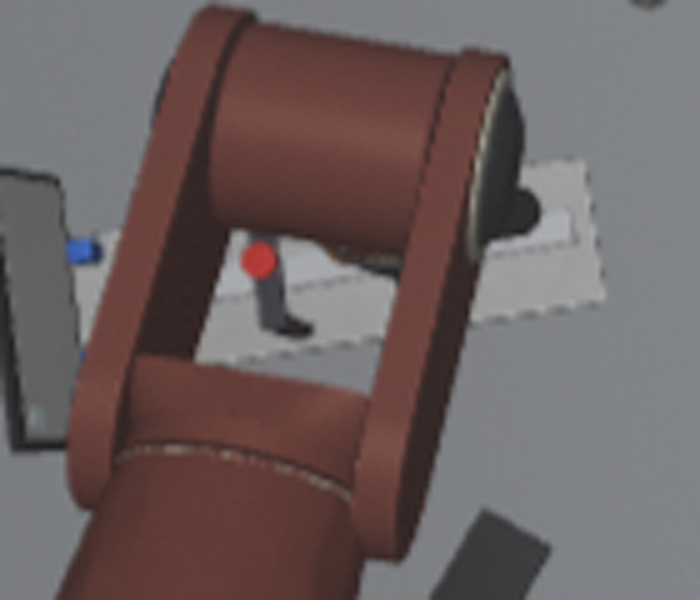

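Run:
```python
from h import *
d=np.array([-0.18,.98367]);n=np.array([-d[1],d[0]]);o=np.array([.5572,.03385])
def st(w): return np.round([(w[:2]-o)@d,(w[:2]-o)@n],4)
_,K,T=load("top10");_,K2,T2=load("scene10")
for p in((208.2,182.4),(167,190)): w=plane(p,.1184,K,T);print(w,st(w))
for p in((324.8,179.4),(285.4,179.4)): w=plane(p,.1184,K2,T2);print(w,st(w))
from plant import sensors
print(st(sensors.state()["tool_pos"]))
im=cv2.imread("pics/top10.png")[:]; h=im[160:210,180:240].astype(int)
```

```text
[ 0.57310597 -0.06696054  0.1184    ] [-0.102   0.0025]
[0.5524501  0.03446953 0.1184    ] [0.0015 0.0046]
[0.55963297 0.04452647 0.1184    ] [ 0.0101 -0.0043]
[ 0.58108935 -0.06271674  0.1184    ] [-0.0993 -0.0061]
[-0.0484 -0.0008]
```

Run:
```python
from h import *
d=np.array([-0.18,.98367]);n=np.array([-d[1],d[0]]);o=np.array([.5572,.03385])
_,K,T=load("top10");_,K2,T2=load("scene10")
w,r=tri((208.2,182.4),(K,T),(285.4,179.4),(K2,T2));print(w,r,(w[:2]-o)@d,(w[:2]-o)@n)
print(goto([.5653,-.0104,.06],Rdown(100.4)[0]))
```

```text
[ 0.57362917 -0.06483016  0.11269783] 0.00328957033534968 -0.10002596623727013 0.0016015433742552557
(array([ 0.098, -0.032, -0.137]), array([-0.038,  0.   ,  0.008]))
```

>>> drive_tool(series=[{"x":0.6,"y":-0.03,"z":-0.1,"ax":0,"ay":0,"az":0},{"x":1.2,"y":-0.03,"z":-0.1,"ax":0,"ay":0,"az":0},{"x":1.8,"y":-0.03,"z":-0.1,"ax":0,"ay":0,"az":0},{"x":1.9,"y":-0.03,"z":-0.1,"ax":0,"ay":0,"az":0},{"x":1.9,"y":-0.03,"z":-0.1,"ax":0,"ay":0,"az":0}])

```text
time: 11.63
tool_pos: [0.5646, -0.011, 0.0142]
tool_rot: [0.542, 0.453, 0.543, -0.454]
contact_force: [0.8, -0.3, -0.0]
gripper_width: 0.284
```

>>> drive_tool(series=[{"x":0,"y":0,"z":0,"ax":0,"ay":0,"az":0},{"x":0,"y":0,"z":0,"ax":0,"ay":0,"az":0}])

```text
time: 11.8
tool_pos: [0.5669, -0.0108, 0.0167]
tool_rot: [0.543, 0.454, 0.542, -0.453]
contact_force: [0.1, 0.7, -0.9]
gripper_width: 0.285
```

Run:
```python
from h import *
from plant import sensors
print(goto([.5653,-.0104,.0012],Rdown(100.4)[0]),sensors.state()["contact_force"])
im,K,T=snap("scene","scene11")
b=cv2.resize(im[120:240,250:390],None,fx=5,fy=5,interpolation=cv2.INTER_CUBIC)
cv2.imwrite("pics/u.png",b)
```

```text
(array([ 0.621, -0.062, -0.029]), array([-0.029,  0.009, -0.025])) [ 0.10027851  0.67693758 -0.87903641]
```

View pics/u.png

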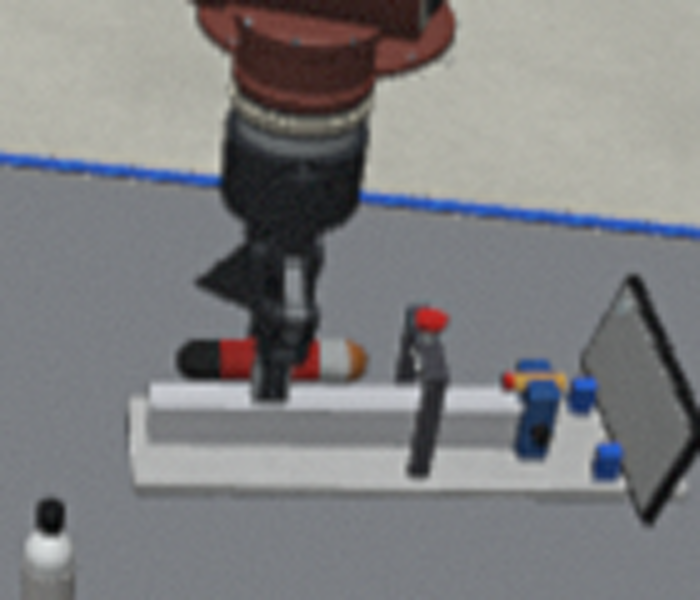

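>>> drive_tool(series=[{"x":0.2,"y":-0.06,"z":0,"ax":0,"ay":0,"az":0},{"x":0.4,"y":-0.06,"z":0,"ax":0,"ay":0,"az":0},{"x":0.4,"y":-0.06,"z":0,"ax":0,"ay":0,"az":0}])

```text
time: 12.1
tool_pos: [0.5634, -0.0104, 0.0042]
tool_rot: [0.542, 0.453, 0.543, -0.453]
contact_force: [-0.1, 0.1, -1.4]
gripper_width: 0.281
```

>>> drive_tool(series=[{"x":0.06,"y":0,"z":0,"ax":0,"ay":0,"az":0},{"x":0.1,"y":0,"z":0,"ax":0,"ay":0,"az":0},{"x":0.1,"y":0,"z":0,"ax":0,"ay":0,"az":0}])

```text
time: 12.35
tool_pos: [0.5642, -0.0104, 0.0025]
tool_rot: [0.543, 0.453, 0.543, -0.453]
contact_force: [-0.7, 0.4, -0.7]
gripper_width: 0.284
```

>>> drive_tool(series=[{"x":0.05,"y":0.03,"z":0,"ax":0,"ay":0,"az":0},{"x":0.06,"y":0.03,"z":0,"ax":0,"ay":0,"az":0}])

```text
time: 12.52
tool_pos: [0.565, -0.0103, 0.0019]
tool_rot: [0.543, 0.453, 0.543, -0.453]
contact_force: [-4.5, 0.2, 5.7]
gripper_width: 0.283
```

>>> drive_tool(series=[{"x":0.04,"y":0,"z":0,"ax":0,"ay":0,"az":0},{"x":0.04,"y":0,"z":0,"ax":0,"ay":0,"az":0}])

```text
time: 12.68
tool_pos: [0.565, -0.0103, 0.0019]
tool_rot: [0.542, 0.453, 0.543, -0.453]
contact_force: [-6.0, 1.5, 9.6]
gripper_width: 0.285
```

>>> drive_tool(series=[{"x":0.04,"y":0,"z":0,"ax":0,"ay":0,"az":0},{"x":0.04,"y":0,"z":0,"ax":0,"ay":0,"az":0}])

```text
time: 12.85
tool_pos: [0.565, -0.0104, 0.0019]
tool_rot: [0.542, 0.453, 0.543, -0.453]
contact_force: [-9.7, 2.2, 15.0]
gripper_width: 0.285
```

>>> drive_tool(series=[{"x":-0.06,"y":-0.04,"z":0,"ax":0,"ay":0,"az":0},{"x":-0.06,"y":-0.06,"z":0,"ax":0,"ay":0,"az":0},{"x":-0.06,"y":-0.06,"z":0,"ax":0,"ay":0,"az":0}])

```text
time: 13.1
tool_pos: [0.5645, -0.0107, 0.0016]
tool_rot: [0.543, 0.454, 0.542, -0.453]
contact_force: [0.6, 0.1, 4.0]
gripper_width: 0.282
```

>>> drive_tool(series=[{"x":0.05,"y":0,"z":0,"ax":0,"ay":0,"az":0},{"x":0.05,"y":0,"z":0,"ax":0,"ay":0,"az":0}])

```text
time: 13.27
tool_pos: [0.5645, -0.0107, 0.0015]
tool_rot: [0.543, 0.453, 0.543, -0.453]
contact_force: [-4.9, 0.4, 11.1]
gripper_width: 0.281
```

Seated on both flanks or nearly so (z 0.0015, 0.0012 expected). A last small side shift, then release.

>>> drive_tool(series=[{"x":-0.06,"y":-0.03,"z":0,"ax":0,"ay":0,"az":0},{"x":-0.06,"y":-0.03,"z":0,"ax":0,"ay":0,"az":0}])

```text
time: 13.43
tool_pos: [0.5639, -0.0109, 0.0018]
tool_rot: [0.543, 0.454, 0.542, -0.453]
contact_force: [-0.4, 0.5, 5.7]
gripper_width: 0.284
```

>>> drive_tool(series=[{"x":0,"y":0,"z":0,"ax":0,"ay":0,"az":0},{"x":0,"y":0,"z":0,"ax":0,"ay":0,"az":0},{"x":0,"y":0,"z":0,"ax":0,"ay":0,"az":0},{"x":0,"y":0,"z":0,"ax":0,"ay":0,"az":0}], hand=0.75)

```text
time: 13.77
tool_pos: [0.5623, -0.0107, 0.0003]
tool_rot: [0.542, 0.453, 0.543, -0.453]
contact_force: [0.0, 0.0, -0.5]
gripper_width: 0.747
```

Run:
```python
from h import *
from plant import sensors
s=sensors.state();print(s["tool_pos"],s["contact_force"],s["gripper_width"])
im,K,T=snap("scene","scene12")
b=cv2.resize(im[120:240,250:390],None,fx=5,fy=5,interpolation=cv2.INTER_CUBIC)
cv2.imwrite("pics/v.png",b)
```

```text
[ 5.62255227e-01 -1.07428729e-02  3.20769337e-04] [ 0.01584033  0.01539201 -0.45461298] 0.7471389264196886
```

View pics/v.png

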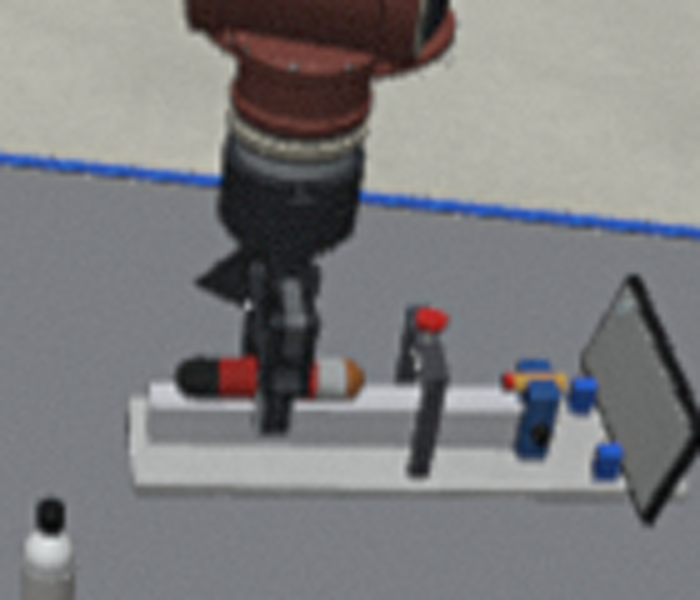

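>>> drive_tool(series=[{"x":-0.8,"y":0.06,"z":0,"ax":0,"ay":0,"az":0},{"x":-2,"y":0.06,"z":0,"ax":0,"ay":0,"az":0},{"x":-3,"y":0.06,"z":0.2,"ax":0,"ay":0,"az":0},{"x":-3,"y":0.06,"z":1.6,"ax":0,"ay":0,"az":0},{"x":-3,"y":0.06,"z":3.1,"ax":0,"ay":0,"az":0}])

```text
time: 14.23
tool_pos: [0.58, -0.0867, 0.0788]
tool_rot: [0.545, 0.453, 0.542, -0.451]
contact_force: [0.6, -1.0, -0.1]
gripper_width: 0.751
```

>>> drive_tool(series=[{"x":0,"y":0,"z":0,"ax":0,"ay":0,"az":0},{"x":0,"y":0,"z":0,"ax":0,"ay":0,"az":0},{"x":0,"y":0,"z":0,"ax":0,"ay":0,"az":0},{"x":0,"y":0,"z":0,"ax":0,"ay":0,"az":0}], hand=0)

```text
time: 14.57
tool_pos: [0.5776, -0.0859, 0.0754]
tool_rot: [0.542, 0.453, 0.544, -0.453]
contact_force: [-0.4, -0.5, -0.6]
gripper_width: 0.184
```

>>> drive_tool(series=[{"x":0,"y":0,"z":0,"ax":0,"ay":0,"az":0},{"x":0,"y":0,"z":0,"ax":0,"ay":0,"az":0},{"x":0,"y":0,"z":0,"ax":0,"ay":0,"az":0}])

```text
time: 14.82
tool_pos: [0.578, -0.086, 0.0759]
tool_rot: [0.543, 0.453, 0.543, -0.453]
contact_force: [-0.3, -0.0, -0.1]
gripper_width: 0.003
```

Run:
```python
from h import *
from plant import sensors
s=sensors.state();print(s["tool_pos"],s["contact_force"],s["gripper_width"])
d=np.array([-0.18,.98367]);o=np.array([.5640,-.0108])+.045*d
print("target seat line", goto([*(o-.123*d),.013],Rdown(100.4)[0]))
im,K,T=snap("scene","scene13")
b=cv2.resize(im[120:240,250:390],None,fx=5,fy=5,interpolation=cv2.INTER_CUBIC)
cv2.imwrite("pics/w.png",b)
im,K,T=snap("top","top13")
b=cv2.resize(im[140:260,100:240],None,fx=5,fy=5,interpolation=cv2.INTER_CUBIC)
cv2.imwrite("pics/x.png",b)
```

```text
[ 0.57804557 -0.08602212  0.07590541] [-0.34020617 -0.04499071 -0.09183911] 0.0031094318475000074
target seat line (array([ 2.516, -0.01 ,  0.06 ]), array([-0.01 , -0.002,  0.003]))
```

View pics/w.png

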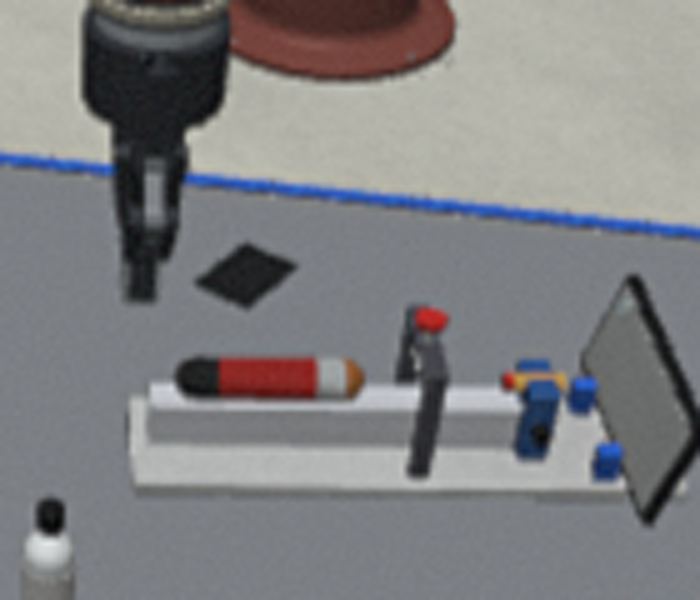

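View pics/x.png

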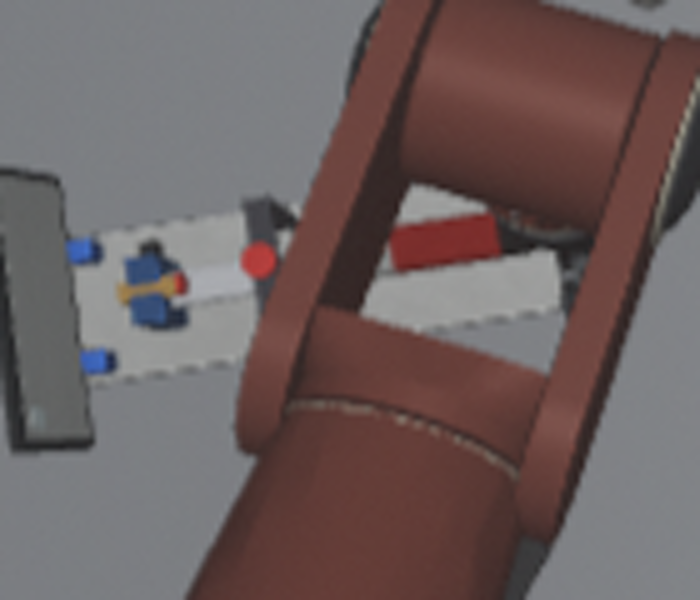

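Run:
```python
from h import *
d=np.array([-0.18,.98367]);n=np.array([-d[1],d[0]]);o=np.array([.5572,.03385])
_,K,T=load("scene13")
for p in((285,195.6),(322.6,195.6),(350.6,196.2)): w=plane(p,.058,K,T);print(w,(w[:2]-o)@d,(w[:2]-o)@n)
```

```text
[ 0.57696273 -0.06031976  0.058     ] -0.09618926413752488 -0.0024894504195713506
[0.55581647 0.04596693 0.058     ] 0.012168096735278923 -0.0008201062110320789
[0.5428477  0.12525247 0.058     ] 0.09249328508562636 -0.002334519640245421
```

>>> drive_tool(series=[{"x":0.8,"y":0,"z":0.1,"ax":0,"ay":0,"az":0},{"x":1.8,"y":0,"z":0.1,"ax":0,"ay":0,"az":0},{"x":2.4,"y":0,"z":0.1,"ax":0,"ay":0,"az":0},{"x":2.51,"y":0,"z":0.1,"ax":0,"ay":0,"az":0},{"x":2.51,"y":0,"z":0.1,"ax":0,"ay":0,"az":0}])

```text
time: 15.33
tool_pos: [0.5775, -0.0888, 0.0119]
tool_rot: [0.542, 0.453, 0.544, -0.454]
contact_force: [-0.8, -0.5, 0.6]
gripper_width: -0.001
```

>>> drive_tool(series=[{"x":0,"y":0,"z":0,"ax":0,"ay":0,"az":0},{"x":0,"y":0,"z":0,"ax":0,"ay":0,"az":0}])

```text
time: 15.5
tool_pos: [0.58, -0.0896, 0.0151]
tool_rot: [0.544, 0.454, 0.542, -0.453]
contact_force: [0.8, 0.1, 1.1]
gripper_width: -0.0
```

```bash
cat >> h.py <<'E'
D=np.array([-0.18,.98367]);N=np.array([-D[1],D[0]]);O=np.array([.5640,-.0108])+.045*D
def st():
    from plant import sensors
    s=sensors.state();p=s["tool_pos"][:2]-O;f=s["contact_force"]
    print("t %.2f sx %.4f sy %.4f z %.4f | Fx_stand %.2f Fy %.2f Fz %.2f"%(s["time"],p@D,p@N,s["tool_pos"][2],f[:2]@D,f[:2]@N,f[2]))
E
python3 - <<'E'
from h import *
st();print(goto([*(O-.120*D),.013],Rdown(100.4)[0]))
im,K,T=snap("scene","scene14")
b=cv2.resize(im[120:240,250:390],None,fx=5,fy=5,interpolation=cv2.INTER_CUBIC)
cv2.imwrite("pics/y.png",b)
E
```

```text
t 15.50 sx -0.1253 sy -0.0016 z 0.0151 | Fx_stand -0.02 Fy -0.84 Fz 1.08
(array([ 0.082, -0.063, -0.214]), array([-0.02 ,  0.015, -0.029]))
```

View pics/y.png

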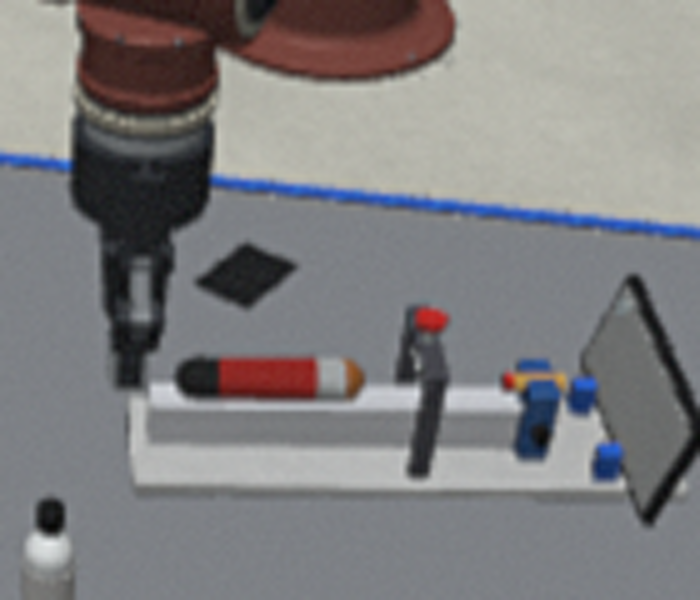

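>>> drive_tool(series=[{"x":0,"y":0,"z":-0.1,"ax":0,"ay":0,"az":0},{"x":0,"y":0,"z":-0.25,"ax":0,"ay":0,"az":0},{"x":0,"y":0,"z":-0.4,"ax":0,"ay":0,"az":0},{"x":0,"y":0,"z":-0.55,"ax":0,"ay":0,"az":0},{"x":0,"y":0,"z":-0.7,"ax":0,"ay":0,"az":0}])

```text
time: 15.97
tool_pos: [0.5755, -0.0717, 0.0135]
tool_rot: [0.543, 0.453, 0.543, -0.453]
contact_force: [0.7, -1.3, 0.5]
gripper_width: -0.004
```

```bash
python3 -c "
from h import *
st();print(goto([*(O-.1*D),.013],Rdown(100.4)[0]))"
```

```text
t 15.97 sx -0.1070 sy -0.0004 z 0.0135 | Fx_stand -1.38 Fy -0.44 Fz 0.45
(array([ 0.02 , -0.015, -0.28 ]), array([-0.017,  0.007, -0.001]))
```

>>> drive_tool(series=[{"x":0,"y":0,"z":-0.15,"ax":0,"ay":0,"az":0},{"x":0,"y":0,"z":-0.3,"ax":0,"ay":0,"az":0},{"x":0,"y":0,"z":-0.45,"ax":0,"ay":0,"az":0},{"x":0,"y":0,"z":-0.6,"ax":0,"ay":0,"az":0},{"x":0,"y":0,"z":-0.7,"ax":0,"ay":0,"az":0}])

```text
time: 16.38
tool_pos: [0.5725, -0.0545, 0.0135]
tool_rot: [0.543, 0.453, 0.543, -0.453]
contact_force: [0.2, -1.6, 0.9]
gripper_width: -0.0
```

Run:
```python
from h import *
st()
im,K,T=snap("scene","scene15")
b=cv2.resize(im[120:240,250:390],None,fx=5,fy=5,interpolation=cv2.INTER_CUBIC)
cv2.imwrite("pics/z.png",b)
```

```text
t 16.38 sx -0.0895 sy -0.0005 z 0.0135 | Fx_stand -1.59 Fy 0.13 Fz 0.88
```

View pics/z.png

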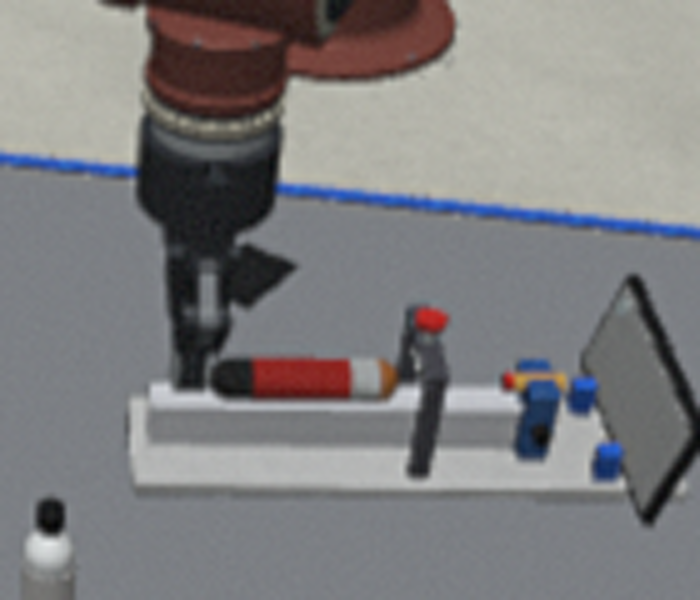

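>>> drive_tool(series=[{"x":0,"y":0,"z":-0.12,"ax":0,"ay":0,"az":0},{"x":0,"y":0,"z":-0.24,"ax":0,"ay":0,"az":0},{"x":0,"y":0,"z":-0.36,"ax":0,"ay":0,"az":0},{"x":0,"y":0,"z":-0.48,"ax":0,"ay":0,"az":0},{"x":0,"y":0,"z":-0.6,"ax":0,"ay":0,"az":0}])

```text
time: 16.85
tool_pos: [0.5698, -0.0398, 0.0134]
tool_rot: [0.543, 0.453, 0.543, -0.453]
contact_force: [0.0, -1.5, 1.2]
gripper_width: -0.003
```

>>> drive_tool(series=[{"x":0,"y":0,"z":-0.12,"ax":0,"ay":0,"az":0},{"x":0,"y":0,"z":-0.24,"ax":0,"ay":0,"az":0},{"x":0,"y":0,"z":-0.36,"ax":0,"ay":0,"az":0},{"x":0,"y":0,"z":-0.48,"ax":0,"ay":0,"az":0},{"x":0,"y":0,"z":-0.6,"ax":0,"ay":0,"az":0}])

```text
time: 17.27
tool_pos: [0.5675, -0.0265, 0.0136]
tool_rot: [0.544, 0.453, 0.542, -0.454]
contact_force: [0.9, -6.9, 0.9]
gripper_width: -0.001
```

Run:
```python
from h import *
st()
im,K,T=snap("scene","scene16")
b=cv2.resize(im[120:240,250:390],None,fx=5,fy=5,interpolation=cv2.INTER_CUBIC)
cv2.imwrite("pics/aa.png",b)
```

```text
t 17.27 sx -0.0611 sy -0.0006 z 0.0136 | Fx_stand -6.97 Fy 0.38 Fz 0.89
```

View pics/aa.png

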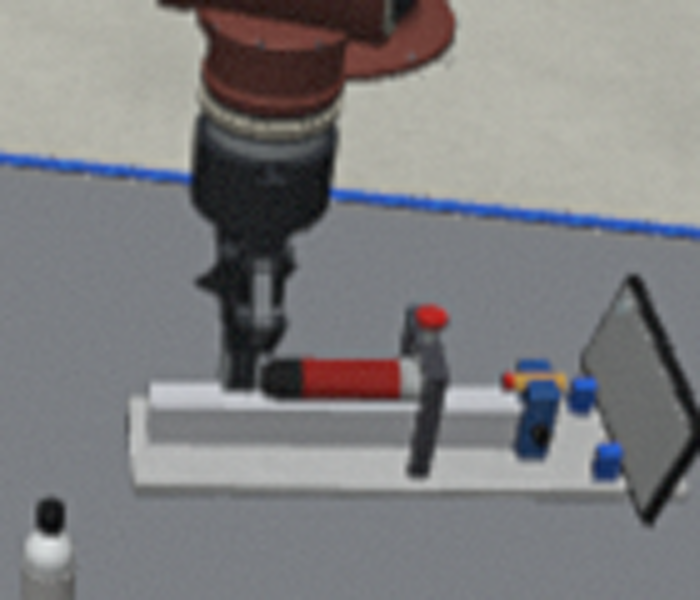

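>>> drive_tool(series=[{"x":0,"y":0,"z":-0.1,"ax":0,"ay":0,"az":0},{"x":0,"y":0,"z":-0.2,"ax":0,"ay":0,"az":0},{"x":0,"y":0,"z":-0.3,"ax":0,"ay":0,"az":0},{"x":0,"y":0,"z":-0.4,"ax":0,"ay":0,"az":0},{"x":0,"y":0,"z":-0.48,"ax":0,"ay":0,"az":0}])

```text
time: 17.73
tool_pos: [0.5653, -0.0145, 0.0135]
tool_rot: [0.544, 0.453, 0.542, -0.454]
contact_force: [1.3, -7.2, 0.9]
gripper_width: -0.003
```

>>> drive_tool(series=[{"x":0,"y":0,"z":-0.06,"ax":0,"ay":0,"az":0},{"x":0,"y":0,"z":-0.12,"ax":0,"ay":0,"az":0},{"x":0,"y":0,"z":-0.18,"ax":0,"ay":0,"az":0},{"x":0,"y":0,"z":-0.24,"ax":0,"ay":0,"az":0}])

```text
time: 18.07
tool_pos: [0.5642, -0.0087, 0.0135]
tool_rot: [0.544, 0.453, 0.542, -0.454]
contact_force: [0.6, -7.5, -0.0]
gripper_width: 0.005
```

Run:
```python
from h import *
st()
im,K,T=snap("scene","scene17");K1,T1=K,T
b=cv2.resize(im[170:220,290:390],None,fx=7,fy=7,interpolation=cv2.INTER_CUBIC)
cv2.imwrite("pics/bb.png",b)
im,K,T=snap("top","top17")
b=cv2.resize(im[150:240,110:220],None,fx=6,fy=6,interpolation=cv2.INTER_CUBIC)
cv2.imwrite("pics/cc.png",b)
```

```text
t 18.07 sx -0.0429 sy -0.0006 z 0.0135 | Fx_stand -7.49 Fy 0.80 Fz -0.03
```

View pics/bb.png

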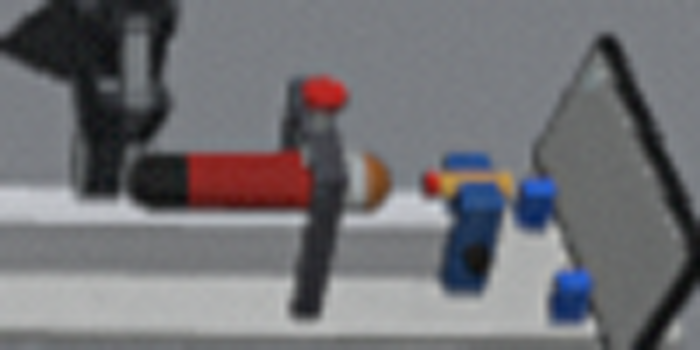

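View pics/cc.png

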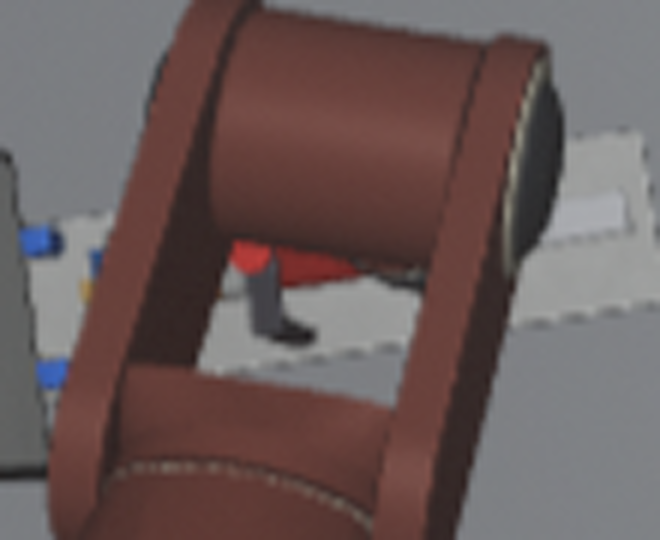

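>>> drive_tool(series=[{"x":0,"y":0,"z":-0.06,"ax":0,"ay":0,"az":0},{"x":0,"y":0,"z":-0.12,"ax":0,"ay":0,"az":0},{"x":0,"y":0,"z":-0.18,"ax":0,"ay":0,"az":0},{"x":0,"y":0,"z":-0.24,"ax":0,"ay":0,"az":0},{"x":0,"y":0,"z":-0.3,"ax":0,"ay":0,"az":0}])

```text
time: 18.58
tool_pos: [0.5629, -0.0012, 0.0135]
tool_rot: [0.544, 0.453, 0.542, -0.453]
contact_force: [1.5, -6.7, 0.5]
gripper_width: 0.001
```

>>> drive_tool(series=[{"x":0,"y":0,"z":-0.02,"ax":0,"ay":0,"az":0},{"x":0,"y":0,"z":-0.04,"ax":0,"ay":0,"az":0}])

```text
time: 18.75
tool_pos: [0.5627, -0.0001, 0.0135]
tool_rot: [0.544, 0.453, 0.542, -0.453]
contact_force: [1.5, -6.3, -0.4]
gripper_width: -0.002
```

Run:
```python
from h import *
st()
im,K,T=snap("scene","scene18")
b=cv2.resize(im[170:220,290:390],None,fx=7,fy=7,interpolation=cv2.INTER_CUBIC)
cv2.imwrite("pics/dd.png",b)
```

```text
t 18.75 sx -0.0343 sy -0.0006 z 0.0135 | Fx_stand -6.48 Fy -0.38 Fz -0.35
```

View pics/dd.png

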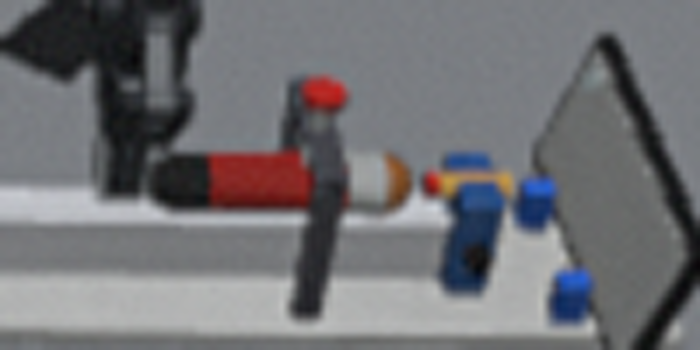

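>>> drive_tool(series=[{"x":0,"y":0,"z":-0.03,"ax":0,"ay":0,"az":0},{"x":0,"y":0,"z":-0.06,"ax":0,"ay":0,"az":0},{"x":0,"y":0,"z":-0.08,"ax":0,"ay":0,"az":0},{"x":0,"y":0,"z":-0.1,"ax":0,"ay":0,"az":0}])

```text
time: 19.13
tool_pos: [0.5623, 0.0023, 0.0135]
tool_rot: [0.544, 0.453, 0.542, -0.453]
contact_force: [1.1, -6.2, -0.4]
gripper_width: -0.0
```

>>> drive_tool(series=[{"x":0,"y":0,"z":-0.02,"ax":0,"ay":0,"az":0},{"x":0,"y":0,"z":-0.04,"ax":0,"ay":0,"az":0}])

```text
time: 19.3
tool_pos: [0.5621, 0.0033, 0.0135]
tool_rot: [0.544, 0.453, 0.542, -0.453]
contact_force: [1.6, -5.5, 0.1]
gripper_width: -0.0
```

>>> drive_tool(series=[{"x":0,"y":0,"z":-0.02,"ax":0,"ay":0,"az":0},{"x":0,"y":0,"z":-0.02,"ax":0,"ay":0,"az":0}])

```text
time: 19.47
tool_pos: [0.562, 0.0039, 0.0135]
tool_rot: [0.543, 0.453, 0.542, -0.453]
contact_force: [2.0, -5.4, 0.4]
gripper_width: -0.0
```

>>> drive_tool(series=[{"x":0,"y":0,"z":-0.02,"ax":0,"ay":0,"az":0},{"x":0,"y":0,"z":-0.02,"ax":0,"ay":0,"az":0}])

```text
time: 19.63
tool_pos: [0.5619, 0.0044, 0.0135]
tool_rot: [0.543, 0.453, 0.542, -0.453]
contact_force: [0.4, -5.4, 0.5]
gripper_width: -0.004
```

>>> drive_tool(series=[{"x":0,"y":0,"z":-0.02,"ax":0,"ay":0,"az":0},{"x":0,"y":0,"z":-0.02,"ax":0,"ay":0,"az":0}])

```text
time: 19.8
tool_pos: [0.5618, 0.0049, 0.0135]
tool_rot: [0.543, 0.453, 0.542, -0.453]
contact_force: [1.4, -6.1, 0.1]
gripper_width: 0.0
```

>>> drive_tool(series=[{"x":0,"y":0,"z":-0.02,"ax":0,"ay":0,"az":0},{"x":0,"y":0,"z":-0.02,"ax":0,"ay":0,"az":0}])

```text
time: 19.97
tool_pos: [0.5617, 0.0054, 0.0135]
tool_rot: [0.544, 0.453, 0.542, -0.453]
contact_force: [0.8, -6.3, 0.6]
gripper_width: -0.0
```

>>> drive_tool(series=[{"x":0,"y":0,"z":-0.02,"ax":0,"ay":0,"az":0},{"x":0,"y":0,"z":-0.02,"ax":0,"ay":0,"az":0}])

```text
time: 20.13
tool_pos: [0.5617, 0.0056, 0.0135]
tool_rot: [0.544, 0.453, 0.542, -0.454]
contact_force: [2.1, -7.0, 0.4]
gripper_width: -0.002
```

>>> drive_tool(series=[{"x":0,"y":0,"z":-0.02,"ax":0,"ay":0,"az":0},{"x":0,"y":0,"z":-0.02,"ax":0,"ay":0,"az":0}])

```text
time: 20.3
tool_pos: [0.5616, 0.0058, 0.0135]
tool_rot: [0.544, 0.453, 0.542, -0.454]
contact_force: [1.6, -7.2, -0.7]
gripper_width: 0.001
```

Run:
```python
from h import *
st()
im,K,T=snap("scene","scene19")
b=cv2.resize(im[170:220,290:390],None,fx=7,fy=7,interpolation=cv2.INTER_CUBIC)
cv2.imwrite("pics/ee.png",b)
```

```text
t 20.30 sx -0.0282 sy -0.0006 z 0.0135 | Fx_stand -7.39 Fy -0.29 Fz -0.71
```

View pics/ee.png

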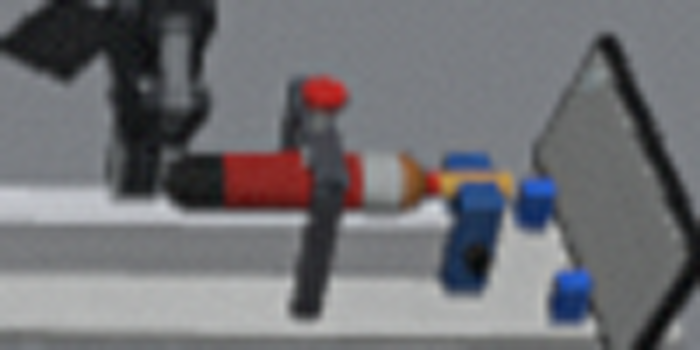

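>>> drive_tool(series=[{"x":0,"y":0,"z":-0.02,"ax":0,"ay":0,"az":0},{"x":0,"y":0,"z":-0.02,"ax":0,"ay":0,"az":0}])

```text
time: 20.52
tool_pos: [0.5616, 0.006, 0.0135]
tool_rot: [0.544, 0.452, 0.542, -0.454]
contact_force: [0.5, -8.7, -0.1]
gripper_width: -0.003
```

>>> drive_tool(series=[{"x":0,"y":0,"z":-0.02,"ax":0,"ay":0,"az":0},{"x":0,"y":0,"z":-0.02,"ax":0,"ay":0,"az":0}])

```text
time: 20.68
tool_pos: [0.5616, 0.0061, 0.0136]
tool_rot: [0.544, 0.452, 0.542, -0.454]
contact_force: [0.9, -9.3, -0.8]
gripper_width: 0.001
```

>>> drive_tool(series=[{"x":0,"y":0,"z":-0.016,"ax":0,"ay":0,"az":0},{"x":0,"y":0,"z":-0.016,"ax":0,"ay":0,"az":0}])

```text
time: 20.85
tool_pos: [0.5616, 0.0063, 0.0136]
tool_rot: [0.544, 0.452, 0.541, -0.454]
contact_force: [1.4, -10.2, -0.0]
gripper_width: 0.003
```

>>> drive_tool(series=[{"x":0,"y":0,"z":0,"ax":0,"ay":0,"az":0},{"x":0,"y":0,"z":0,"ax":0,"ay":0,"az":0}])

```text
time: 21.02
tool_pos: [0.5616, 0.0063, 0.0136]
tool_rot: [0.544, 0.452, 0.541, -0.454]
contact_force: [2.4, -10.3, -0.7]
gripper_width: 0.001
```

>>> drive_tool(series=[{"x":0,"y":0,"z":0,"ax":0,"ay":0,"az":0},{"x":0,"y":0,"z":0,"ax":0,"ay":0,"az":0},{"x":0,"y":0,"z":0,"ax":0,"ay":0,"az":0},{"x":0,"y":0,"z":0,"ax":0,"ay":0,"az":0},{"x":0,"y":0,"z":0,"ax":0,"ay":0,"az":0}])

```text
time: 21.43
tool_pos: [0.5616, 0.0063, 0.0136]
tool_rot: [0.544, 0.452, 0.541, -0.454]
contact_force: [2.1, -9.7, 0.2]
gripper_width: -0.001
```

>>> drive_tool(series=[{"x":0,"y":0,"z":0,"ax":0,"ay":0,"az":0},{"x":0,"y":0,"z":0,"ax":0,"ay":0,"az":0},{"x":0,"y":0,"z":0,"ax":0,"ay":0,"az":0}])

```text
time: 21.68
tool_pos: [0.5616, 0.0063, 0.0136]
tool_rot: [0.544, 0.452, 0.541, -0.454]
contact_force: [2.8, -10.8, -0.3]
gripper_width: -0.002
```

>>> drive_tool(series=[{"x":0,"y":0,"z":0.05,"ax":0,"ay":0,"az":0},{"x":0,"y":0,"z":0.15,"ax":0,"ay":0,"az":0},{"x":0,"y":0,"z":0.35,"ax":0,"ay":0,"az":0},{"x":0,"y":0,"z":0.7,"ax":0,"ay":0,"az":0},{"x":0,"y":0,"z":1.1,"ax":0,"ay":0,"az":0}])

```text
time: 22.1
tool_pos: [0.5655, -0.0185, 0.013]
tool_rot: [0.543, 0.453, 0.543, -0.453]
contact_force: [0.3, 0.3, 0.4]
gripper_width: 0.001
```

>>> drive_tool(series=[{"x":-1,"y":0,"z":1,"ax":0,"ay":0,"az":0},{"x":-2.5,"y":0,"z":2.4,"ax":0,"ay":0,"az":0},{"x":-4,"y":0,"z":4,"ax":0,"ay":0,"az":0},{"x":-4,"y":-1,"z":5.5,"ax":0,"ay":0,"az":0},{"x":-4,"y":-1,"z":6,"ax":0,"ay":0,"az":0}])

```text
time: 22.52
tool_pos: [0.5693, -0.1739, 0.1172]
tool_rot: [0.545, 0.454, 0.541, -0.453]
contact_force: [0.6, 0.0, 0.6]
gripper_width: -0.001
```

>>> drive_tool(series=[{"x":0,"y":0,"z":0,"ax":0,"ay":0,"az":0},{"x":0,"y":0,"z":0,"ax":0,"ay":0,"az":0},{"x":0,"y":0,"z":0,"ax":0,"ay":0,"az":0}])

```text
time: 22.77
tool_pos: [0.5675, -0.1704, 0.1126]
tool_rot: [0.542, 0.453, 0.543, -0.453]
contact_force: [-0.0, -0.1, 0.2]
gripper_width: 0.001
```

Run:
```python
from h import *
st()
im,K,T=snap("scene","scene20")
a=cv2.resize(im[170:220,290:390],None,fx=7,fy=7,interpolation=cv2.INTER_CUBIC)
cv2.imwrite("pics/ff.png",a); cv2.imwrite("pics/gg.png",im)
im,K,T=snap("top","top20")
b=cv2.resize(im[160:230,100:230],None,fx=6,fy=6,interpolation=cv2.INTER_CUBIC)
cv2.imwrite("pics/hh.png",b)
```

```text
t 22.77 sx -0.2026 sy 0.0253 z 0.1126 | Fx_stand -0.08 Fy 0.03 Fz 0.17
```

View pics/ff.png

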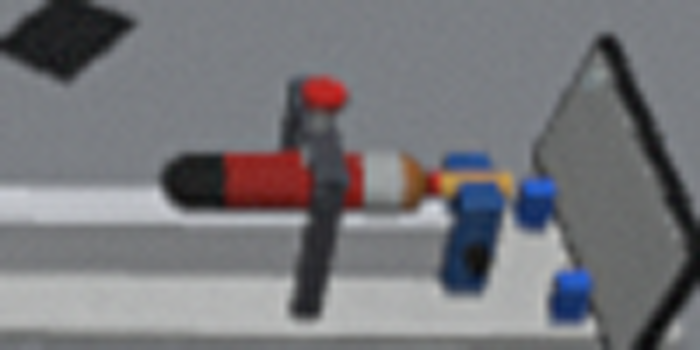

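View pics/gg.png

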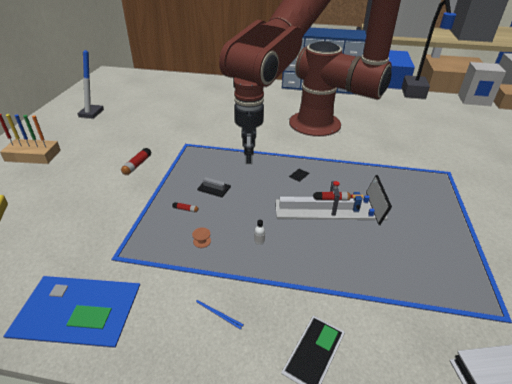

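View pics/hh.png

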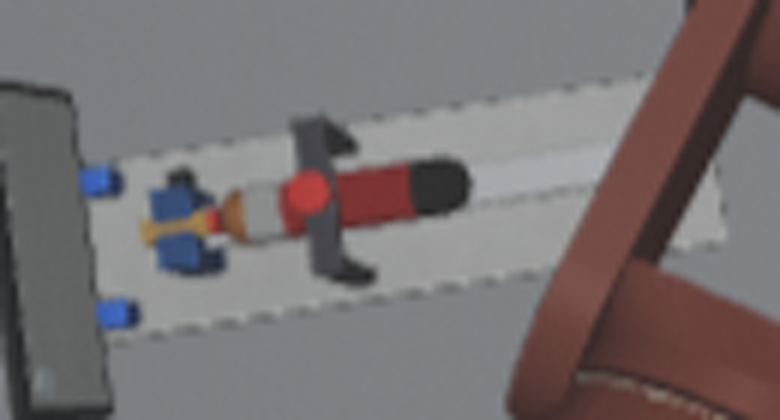

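```bash
python3 -c "
from plant import workorder
print(workorder.job_done())"
```

```text
the job is handed in; nothing more can be done
None
```

The pen lamp is in the groove under the hold-down, with its lens against the red-tipped stop pin. I handed the job in at about 23 s.

**Placing:** I laid the lamp on the open part of the groove, released it, and pushed it along from the tail with the fingers shut.

**Seating force:** While the lamp slid, friction read about 5.5–7.5 N. Pressed on the pin, the push read about 10–11 N. That leaves roughly 3–5 N on the pin. How far the tip gave suggests a bit more, up to about 6 N. I held it for about 0.8 s, then drew straight back.

**Last checks:** After I backed off, both camera views showed no gap between lens and pin, and the wrist force was near zero. The glue, battery and spool look the same as in the first scene picture, judged by eye.

**What went wrong or disagreed:**
- **Height reading:** the arm's reported tool height was about 39 mm too low. My first grasp therefore closed just above the lamp without touching it. I found the offset with a light touch on the mat (about 12 N) and corrected for it.
- **Sideways position:** the cameras and the arm disagreed by about 1–2 mm. This gave brief contact forces of up to about 37 N when gripping the lamp in its rest, and about 18 N when setting it in the groove.

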